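# Exchange the relays in a test dock

### The arm

A 7-joint arm with a two-finger parallel gripper is mounted at the origin on the work surface. World frame = base frame: x ahead of the robot, y to its left, z up, the work surface at z = 0. Lengths are in m, angles in rad, forces in N, time in s.
With the tool pointing down it reaches from about 0.425 to 0.925 m from the base axis. Payload 6.8 kg.
Tool frame: the origin (TCP) lies midway between the tips of the shut fingers; the grasp point (between the pads) lies 19 mm behind it (bot.pinch_z is the distance from the TCP to the grasp point, in m); z points along the fingers, y is the line along which they close (so a half turn about z gives the same grasp; the last joint's range is limited). The gripper opens to 85 mm and grips with 20 to 120 N. Pads are 22 mm wide; open, the fingers measure 114 mm over their backs; the gripper's body (76 mm by 85 mm) begins 54 mm behind the grasp point. The pads swing forward as they close: fully open they stand 13 mm farther back than shut.
Start: joints at [-1.355, 0.477, 0.022, 1.555, -0.011, 1.109, -0.083], TCP at [0.215, 0.64, 0.231] pointing down, gripper open.
Joint ranges: [-2.96, 2.96], [-0.34, 2.1], [-1.41, 1.46], [0.24, 2.44], [-1.37, 4.51], [0.17, 1.92], [-2.96, 2.96]. Speed limits (rad/s): [2.39, 2.39, 3.14, 3.14, 3.14, 3.14, 3.14].

### API

Orientations are given as a unit quaternion [w, x, y, z].
In Python, from station import bot, imaging gives the robot as it stands. The module is installed in compiled form; this text tells all that it offers.
- The arm moves only by the tool carry_out, never from a script. Its argument "targets" is a list of rows, each a list of 5 numbers: the shift along the tool's x, y, z in cm, then the turn about the tool's z in degrees, then the opening, from -1 (shut) to 1 (fully open). In form: [[x, y, z, yaw, gripper], ...]. A call has 1 to 12 rows; each row shifts and turns the commanded pose from where the row before left it, along the tool's axes as they then stand; what a row does not reach is not made up. A row lasts 1/10 s, in which the tool goes at most 50 mm and 8.59 degrees, less where a joint would pass 70% of its speed; a pose out of reach is approached as far as the arm can. A call is refused whole if a number of a shift passes 5 or a number of a turn 8.59, either way. A call with a gripper value outside its range is refused whole. The fingers move at their own pace and stop on an object; "force" is the grip in N (left out, the last holds). Time passes only in rows, so rows that do not move let the fingers close. It gives the time, the measured TCP pose, the force, the opening and the grip force at its end, in the units of the state.
- bot.get_obs(): the state, without advancing time (a new reading comes with each control period).
- imaging.read_camera(name): name is "side" or "top" or "wrist"; returns the picture (400x640x3 uint8, red, green, blue); there is no depth.
- imaging.calibration(name): a dict with "fx", "fy", "cx", "cy" (pixels), "extrinsics" (4x4, takes a point from world to camera coordinates). Camera axes: x right, y up, looking along -z (the intrinsics and any distortion apply to the point x, -y, -z); pixel columns grow to the right and rows downward; lengths in m; the calibration is good to about 2 mm. A picture is of the moment at which its call begins: read the wrist's pose just before it. calibration takes no time and is no camera call; for the wrist camera it gives the pose at the moment of the call.
- bot.hand_in(): hands the job in; it is judged then, once.
The state is a dict: "t": time; "q": joint angles; "joint_vel": joint speeds; "joint_torque": joint torques, N m; "eef_pos": TCP position; "tool_rot": TCP orientation; "contact_force": force on the tool from outside, world axes, zero at the start; "torque": the same for the moment, N m; "gripper_width": opening from 0.0 (shut) to 1.0 (fully open); "grasp_force": force on a finger pad.
Only numpy, scipy, OpenCV 4.12 (cv2) and the standard library are available. Lean on these libraries where they do the work, as an engineer would, in place of code of your own. Each camera call takes 0.05 s, during which the arm holds its last target. There are 200 camera calls.

### The job

Exchange the relays in the test dock: turn the dock's selector knob clockwise until it clicks over its detent to the off position, then pull every tested relay out of its socket and stand it upright in the shallow aluminium tray, plug every fresh relay from the blue-grey mat fully home into a socket of its own, and at last turn the knob back anticlockwise until it clicks home in the on position. Handle relays only while the knob is off, and leave the jar, the canister and the screwdriver where they are.

Things in the scene. Friction and masses are not known exactly. Their poses are not given: they have to be found in the camera images.
- dock: Relay test dock, fixed: green and steel console 110 mm (own x) x 340 mm (own y), flat top 45 mm above the bench. Three rectangular sockets in a row along own y at y = -115, -45 and 25 mm; the selector knob stands at y = 125 mm on the same centre line (x = 0). Origin at bench level, 157 mm from its -y end; z up.
- socket0 (a point): Centre of the mouth of socket 0, at the dock's top face (45 mm high); axes as the dock's. The hole is 35 mm (x) x 45 mm (y), blind, 18 mm deep with a 2 mm lead-in, so a relay goes in with 1.5 mm play a side, long side along the dock's y (either way round), and when home stands 40 mm above the dock's top.
- socket1 (a point): Centre of the mouth of socket 1, at the dock's top face (45 mm high); axes as the dock's. The hole is 35 mm (x) x 45 mm (y), blind, 18 mm deep with a 2 mm lead-in, so a relay goes in with 1.5 mm play a side, long side along the dock's y (either way round), and when home stands 40 mm above the dock's top.
- socket2 (a point): Centre of the mouth of socket 2, at the dock's top face (45 mm high); axes as the dock's. The hole is 35 mm (x) x 45 mm (y), blind, 18 mm deep with a 2 mm lead-in, so a relay goes in with 1.5 mm play a side, long side along the dock's y (either way round), and when home stands 40 mm above the dock's top.
- selector (a joint): Knob angle, rad: 0 = on (grip bar along the dock's x), 1.4 = off; grows clockwise seen from above: the bar's heading is the dock's yaw minus this. End stops at both ends. A sprung detent resists with up to 0.15 N m; past its top at 0.7 it throws the knob on to the far end; released before, it springs back. Rests within 0.05 of either end.
- knob_grip (a point): Point on the knob's axis at the height to grip it, 82 mm above the bench. The black grip bar is 42 mm long, 14 mm thick, and reaches from 23 mm below this point to 7 mm above it; below the bar is a disc of 44 mm diameter.
- tested0: A plug-in relay: upright rectangular block 32 (own x) x 42 (own y) x 58 mm tall, about 0.12 kg, grey case over a black plug foot (the foot is the lower 20 mm, same width and heavy). Origin at the centre of its underside, z up. Tested: starts plugged in a socket of the dock (two or three are present, the others None).
- tested1: A plug-in relay: upright rectangular block 32 (own x) x 42 (own y) x 58 mm tall, about 0.12 kg, grey case over a black plug foot (the foot is the lower 20 mm, same width and heavy). Origin at the centre of its underside, z up. Tested: starts plugged in a socket of the dock (two or three are present, the others None).
- tested2: A plug-in relay: upright rectangular block 32 (own x) x 42 (own y) x 58 mm tall, about 0.12 kg, grey case over a black plug foot (the foot is the lower 20 mm, same width and heavy). Origin at the centre of its underside, z up. Tested: starts plugged in a socket of the dock (two or three are present, the others None).
- fresh0: A plug-in relay: upright rectangular block 32 (own x) x 42 (own y) x 58 mm tall, about 0.12 kg, grey case over a black plug foot (the foot is the lower 20 mm, same width and heavy). Origin at the centre of its underside, z up. Fresh: starts standing on the blue-grey mat, at any yaw (two or three are present, the others None).
- fresh1: A plug-in relay: upright rectangular block 32 (own x) x 42 (own y) x 58 mm tall, about 0.12 kg, grey case over a black plug foot (the foot is the lower 20 mm, same width and heavy). Origin at the centre of its underside, z up. Fresh: starts standing on the blue-grey mat, at any yaw (two or three are present, the others None).
- fresh2: A plug-in relay: upright rectangular block 32 (own x) x 42 (own y) x 58 mm tall, about 0.12 kg, grey case over a black plug foot (the foot is the lower 20 mm, same width and heavy). Origin at the centre of its underside, z up. Fresh: starts standing on the blue-grey mat, at any yaw (two or three are present, the others None).
- tray: Shallow open aluminium tray for the tested relays, fixed: 160 mm (own x) x 200 mm (own y), walls 4 mm thick and 22 mm high, inner floor 4 mm above the bench. Origin at the centre of its underside.
- mat: Blue-grey bench mat on which the fresh relays stand, fixed: 200 x 200 mm, 3 mm thick. Origin at the centre of its underside.
- jar: Bystander, leave alone. White plastic jar, 64 mm diameter, 85 mm tall, standing; origin at its underside.
- canister: Bystander, leave alone. Clear jar with a black cap, 56 mm diameter, 110 mm tall, standing; origin at its underside.
- screwdriver: Bystander, leave alone. Screwdriver with a red handle, 200 mm long along own x, 26 mm thick, lying on the bench; origin at its middle on the bench.
There are look-alikes about, which are no part of the job. Leave any pink look-alike of the tested2 alone. Leave any green look-alike of the tested0 alone.

How it is judged:
On the way, in this order (a step that is already met when the one before it is completed fails the run):
1. the knob has clicked to off while every tested relay is still in its socket (value of joint selector above 1.25 rad and distance of each of tested0, tested1, tested2 from where it was at the start of the episode below 0.012 m), for 0.2 s.
2. with the knob off, every tested relay stands in the tray and every fresh relay is home in a socket (value of joint selector above 1.25 rad and x of tested0 in the frame of tray between -0.072 and 0.072 m and y of tested0 in the frame of tray between -0.092 and 0.092 m and z of each of tested0, tested1, tested2 in the frame of tray below 0.012 m and angle between each of tested0, tested1, tested2's own z axis and vertical below 0.15 rad and x of tested1 in the frame of tray between -0.072 and 0.072 m and y of tested1 in the frame of tray between -0.092 and 0.092 m and x of tested2 in the frame of tray between -0.072 and 0.072 m and y of tested2 in the frame of tray between -0.092 and 0.092 m and ((horizontal distance between fresh0 and socket0 below 0.005 m and z of fresh0 in the frame of socket0 below -0.0145 m and angle between the y axis of fresh0 and the y axis of dock, either way round below 0.12 rad) or (horizontal distance between fresh0 and socket1 below 0.005 m and z of fresh0 in the frame of socket1 below -0.0145 m and angle between the y axis of fresh0 and the y axis of dock, either way round below 0.12 rad) or (horizontal distance between fresh0 and socket2 below 0.005 m and z of fresh0 in the frame of socket2 below -0.0145 m and angle between the y axis of fresh0 and the y axis of dock, either way round below 0.12 rad)) and angle between each of fresh0, fresh1, fresh2's own z axis and vertical below 0.08 rad and ((horizontal distance between fresh1 and socket0 below 0.005 m and z of fresh1 in the frame of socket0 below -0.0145 m and angle between the y axis of fresh1 and the y axis of dock, either way round below 0.12 rad) or (horizontal distance between fresh1 and socket1 below 0.005 m and z of fresh1 in the frame of socket1 below -0.0145 m and angle between the y axis of fresh1 and the y axis of dock, either way round below 0.12 rad) or (horizontal distance between fresh1 and socket2 below 0.005 m and z of fresh1 in the frame of socket2 below -0.0145 m and angle between the y axis of fresh1 and the y axis of dock, either way round below 0.12 rad)) and ((horizontal distance between fresh2 and socket0 below 0.005 m and z of fresh2 in the frame of socket0 below -0.0145 m and angle between the y axis of fresh2 and the y axis of dock, either way round below 0.12 rad) or (horizontal distance between fresh2 and socket1 below 0.005 m and z of fresh2 in the frame of socket1 below -0.0145 m and angle between the y axis of fresh2 and the y axis of dock, either way round below 0.12 rad) or (horizontal distance between fresh2 and socket2 below 0.005 m and z of fresh2 in the frame of socket2 below -0.0145 m and angle between the y axis of fresh2 and the y axis of dock, either way round below 0.12 rad))), for 0.3 s.
3. the knob has clicked back to on (value of joint selector below 0.12 rad), for 0.2 s.
At the end, for the whole second after the job is handed in: Knob on (below 0.12 rad); tested relays upright in the tray (inside the walls, within 12 mm of its base, tilt < 0.15 rad); fresh relays each in a socket (within 5 mm of its axis, at least 14.5 of 18 mm deep, turned and tilted true to 0.12 and 0.08 rad); all at rest (value of joint selector below 0.12 rad and x of tested0 in the frame of tray between -0.072 and 0.072 m and y of tested0 in the frame of tray between -0.092 and 0.092 m and z of each of tested0, tested1, tested2 in the frame of tray below 0.012 m and angle between each of tested0, tested1, tested2's own z axis and vertical below 0.15 rad and x of tested1 in the frame of tray between -0.072 and 0.072 m and y of tested1 in the frame of tray between -0.092 and 0.092 m and x of tested2 in the frame of tray between -0.072 and 0.072 m and y of tested2 in the frame of tray between -0.092 and 0.092 m and ((horizontal distance between fresh0 and socket0 below 0.005 m and z of fresh0 in the frame of socket0 below -0.0145 m and angle between the y axis of fresh0 and the y axis of dock, either way round below 0.12 rad) or (horizontal distance between fresh0 and socket1 below 0.005 m and z of fresh0 in the frame of socket1 below -0.0145 m and angle between the y axis of fresh0 and the y axis of dock, either way round below 0.12 rad) or (horizontal distance between fresh0 and socket2 below 0.005 m and z of fresh0 in the frame of socket2 below -0.0145 m and angle between the y axis of fresh0 and the y axis of dock, either way round below 0.12 rad)) and angle between each of fresh0, fresh1, fresh2's own z axis and vertical below 0.08 rad and ((horizontal distance between fresh1 and socket0 below 0.005 m and z of fresh1 in the frame of socket0 below -0.0145 m and angle between the y axis of fresh1 and the y axis of dock, either way round below 0.12 rad) or (horizontal distance between fresh1 and socket1 below 0.005 m and z of fresh1 in the frame of socket1 below -0.0145 m and angle between the y axis of fresh1 and the y axis of dock, either way round below 0.12 rad) or (horizontal distance between fresh1 and socket2 below 0.005 m and z of fresh1 in the frame of socket2 below -0.0145 m and angle between the y axis of fresh1 and the y axis of dock, either way round below 0.12 rad)) and ((horizontal distance between fresh2 and socket0 below 0.005 m and z of fresh2 in the frame of socket0 below -0.0145 m and angle between the y axis of fresh2 and the y axis of dock, either way round below 0.12 rad) or (horizontal distance between fresh2 and socket1 below 0.005 m and z of fresh2 in the frame of socket1 below -0.0145 m and angle between the y axis of fresh2 and the y axis of dock, either way round below 0.12 rad) or (horizontal distance between fresh2 and socket2 below 0.005 m and z of fresh2 in the frame of socket2 below -0.0145 m and angle between the y axis of fresh2 and the y axis of dock, either way round below 0.12 rad)) and linear speed of each of tested0, tested1, tested2, fresh0, fresh1, fresh2 below 0.02 m/s); the robot touches nothing.
It fails at once if a relay is handled (over 3 N from the fingers) while the knob is not off (value of joint selector below 0.9 rad and (contact force between the fingers and tested0 above 3 N or contact force between the fingers and tested1 above 3 N or contact force between the fingers and tested2 above 3 N or contact force between the fingers and fresh0 above 3 N or contact force between the fingers and fresh1 above 3 N or contact force between the fingers and fresh2 above 3 N)).
It fails at once if a bystander is moved by more than 30 mm (distance of any of jar, canister, screwdriver from where it was at the start of the episode above 0.03 m).
Of tested0, tested1, tested2 only 2 to 3 are there at a start; the rules pass over those that are not, and their reading is None.
Of fresh0, fresh1, fresh2 only 2 to 3 are there at a start; the rules pass over those that are not, and their reading is None.
At some moment in a run one of fresh0, fresh1, fresh2 may be knocked a few centimetres aside while the robot is not near it.
It also fails if it takes over 210 s, if anything falls off the work surface, if the arm or the gripper's body presses on something with over 40 N, if the wrist force passes 120 N, or if a joint passes its speed limit or range.

## Working session

There is one attempt and no reset: what is moved stays moved. The work goes in short steps, Python scripts to look and compute and a tool call to move; the robot and the scene stay as the last step left them, time stands still between calls to the robot, and variables do not carry over. Pictures are saved under pics/ and viewed, at most 14 in all, crops included, and the job is handed in when it is done.

Besides the shell and the picture viewer there is one more tool, called by a JSON object that holds its "method" and its "body", one argument or row to a line. carry_out: Moves the arm, as the interface text tells. Its arguments: {"type":"object","properties":{"targets":{"type":"array"},"force":{"type":"number"}},"required":["targets"]}

```bash
mkdir -p pics; python3 - <<'E'
from station import bot, imaging
import cv2
for n in ("top","side"):
    im=imaging.read_camera(n); cv2.imwrite(f"pics/{n}0.png",im[:,:,::-1])
    c=imaging.calibration(n); print(n,c)
o=bot.get_obs(); print(o, bot.pinch_z)
E
```

```text
top {'fx': 371.1402299736816, 'fy': 371.1402299736816, 'cx': 322.1036696927636, 'cy': 199.26310733320213, 'extrinsics': array([[ 0.02006206, -0.99967912,  0.01546491, -0.01275709],
       [ 0.98994239,  0.0220285 ,  0.13974551, -0.60612688],
       [-0.14004134,  0.01250579,  0.99006668, -0.93894961],
       [ 0.        ,  0.        ,  0.        ,  1.        ]])}
side {'fx': 398.23611296161266, 'fy': 398.23611296161266, 'cx': 314.8240310143976, 'cy': 196.70849678173613, 'extrinsics': array([[ 0.77888106, -0.62689913, -0.01848749, -0.44449351],
       [ 0.33793994,  0.39467109,  0.8544187 , -0.27319654],
       [-0.52833786, -0.6717382 ,  0.51925609, -0.76736574],
       [ 0.        ,  0.        ,  0.        ,  1.        ]])}
{'t': 0.1, 'q': array([-1.35511513,  0.47775266,  0.02238044,  1.55634813, -0.01149034,
        1.10930534, -0.08312239]), 'joint_vel': array([ 1.05853688e-03, -2.38404148e-03,  1.06994211e-03, -3.21691931e-03,
       -3.37509153e-04, -1.48195501e-03,  8.23009440e-05]), 'joint_torque': array([ 4.43214740e-03, -5.97757065e+01,  1.61359202e+00, -2.81954741e+01,
        1.28067448e-02,  5.03519084e-03, -1.74154928e-05]), 'eef_pos': array([0.21461907, 0.63940707, 0.23040194]), 'tool_rot': array([-6.13877861e-05,  1.61199898e-01,  9.86921417e-01, -8.40162818e-04]), 'contact_force': array([-0.22113164, -0.16680041, -0.09259791]), 'torque': array([-0.01754097,  0.03462921,  0.02149324]), 'grasp_force': 0.0, 'gripper_width': 1.0008265913493322} 0.0187
```

View pics/top0.png

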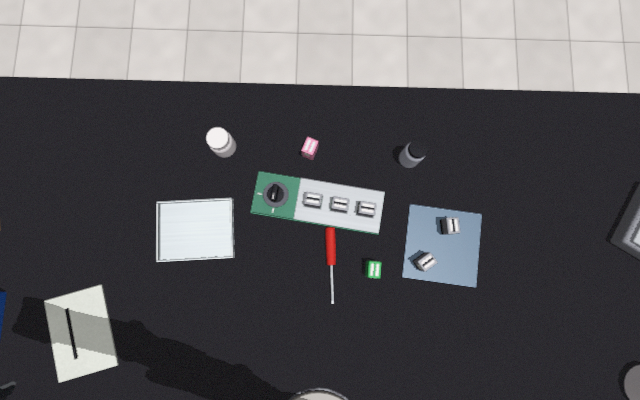

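View pics/side0.png

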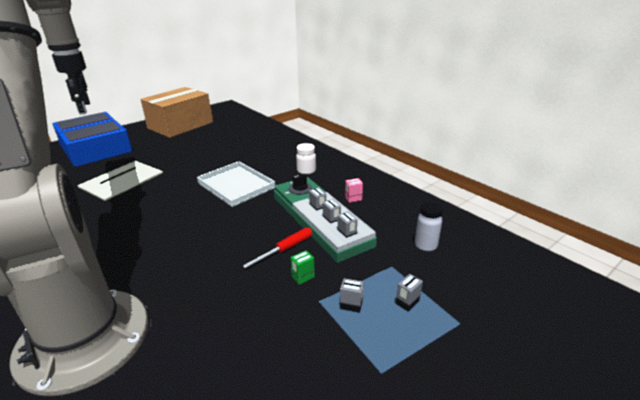

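```bash
cat > h.py <<'E'
import numpy as np, cv2
from station import bot, imaging
from scipy.spatial.transform import Rotation as R
def proj(c,P):
    p=c['extrinsics'][:3,:3]@np.asarray(P,float).T+c['extrinsics'][:3,3:4]
    return np.c_[c['cx']+c['fx']*p[0]/-p[2], c['cy']-c['fy']*p[1]/-p[2]]
def ray(c,uv,z):
    "pixels -> points on the plane z"
    uv=np.atleast_2d(uv).astype(float); E=c['extrinsics']; Rm=E[:3,:3]; o=-Rm.T@E[:3,3]
    d=np.c_[(uv[:,0]-c['cx'])/c['fx'],-(uv[:,1]-c['cy'])/c['fy'],-np.ones(len(uv))]@Rm
    return o+d*((z-o[2])/d[:,2])[:,None]
def shot(n,save=None,big=None):
    c=imaging.calibration(n); im=imaging.read_camera(n)[:,:,::-1].copy()
    if save: cv2.imwrite('pics/'+save+'.png',im if big is None else cv2.resize(im,None,fx=big,fy=big))
    return c,im
def rot():
    w,x,y,z=bot.get_obs()['tool_rot']; return R.from_quat([x,y,z,w])
def head():
    "heading of tool y, deg"
    y=rot().as_matrix()[:,1]; return np.degrees(np.arctan2(y[1],y[0]))
def go(p,heading=None):
    "turn for tool z (deg) then shift in tool axes (cm) AFTER the turn and BEFORE the turn"
    o=bot.get_obs(); r=rot(); t=0.
    if heading is not None: t=-((heading-head()+90)%180-90)
    d=np.asarray(p)-o['eef_pos']
    print('pos',o['eef_pos'].round(4),'head',round(head(),1),'turn',round(t,1),'shift before turn',(r.inv().apply(d)*100).round(2),'after',((r*R.from_euler('z',t,degrees=True)).inv().apply(d)*100).round(2),'t',round(o['t'],1))
def comps(mask,amin):
    cs,_=cv2.findContours(mask.astype(np.uint8),cv2.RETR_EXTERNAL,cv2.CHAIN_APPROX_NONE)
    return [k for k in cs if cv2.contourArea(k)>amin]
E
python3 - <<'E'
from h import *
c,im=shot('top'); hsv=cv2.cvtColor(im,cv2.COLOR_BGR2HSV); H,S,V=cv2.split(hsv)
for nm,m,z in (('green',(H>65)&(H<95)&(S>80)&(V>40),.045),('bright',(S<60)&(V>130),.045),('blue',(H>95)&(H<120)&(S>50),.003),('pink',(H>150)&(S>50),.058)):
    for k in comps(m,60):
        r=cv2.minAreaRect(k)
        if r[0][1]<100: continue
        print(nm,np.round(r[0]),np.round(r[1]),round(r[2]),'world',ray(c,cv2.boxPoints(r),z)[:,:2].round(3).tolist(),ray(c,[r[0]],z)[0,:2].round(3))
print('knob top',ray(c,[[277,193]],.089)); print('relays',ray(c,[[313,197],[341,202],[367,207]],.085).round(3), 'fresh',ray(c,[[451,224],[426,260]],.061).round(3))
cv2.imwrite('pics/crop.png',cv2.resize(im[120:310,140:500],None,fx=2.2,fy=2.2,interpolation=cv2.INTER_CUBIC))
E
```

```text
green [373. 269.] [16. 18.] 6 world [[0.407, -0.111], [0.452, -0.115], [0.448, -0.157], [0.404, -0.153]] [ 0.428 -0.134]
green [292. 198.] [79. 44.] 10 world [[0.565, 0.189], [0.681, 0.175], [0.65, -0.034], [0.534, -0.016]] [0.607 0.079]
bright [320. 396.] [ 6. 41.] 90 world [[0.124, 0.045], [0.126, -0.056], [0.112, -0.056], [0.111, 0.044]] [ 0.118 -0.006]
bright [ 80. 333.] [88. 62.] 79 world [[0.344, 0.703], [0.376, 0.555], [0.17, 0.492], [0.14, 0.636]] [0.256 0.596]
bright [332. 284.] [38.  3.] 88 world [[0.435, -0.023], [0.436, -0.029], [0.341, -0.035], [0.34, -0.028]] [ 0.388 -0.029]
bright [632. 230.] [40. 15.] 90 world [[0.595, -0.804], [0.596, -0.844], [0.49, -0.834], [0.489, -0.794]] [ 0.542 -0.819]
bright [443. 246.] [76. 74.] 7 world [[0.407, -0.206], [0.597, -0.232], [0.577, -0.43], [0.388, -0.399]] [ 0.491 -0.316]
bright [194. 229.] [61. 79.] 87 world [[0.591, 0.443], [0.606, 0.237], [0.449, 0.221], [0.435, 0.422]] [0.52  0.331]
bright [339. 205.] [87. 42.] 9 world [[0.552, 0.076], [0.664, 0.061], [0.631, -0.167], [0.52, -0.148]] [ 0.591 -0.045]
bright [220. 142.] [33. 23.] 45 world [[0.764, 0.33], [0.811, 0.289], [0.748, 0.223], [0.702, 0.265]] [0.756 0.277]
blue [  3. 316.] [51.  6.] 90 world [[0.35, 0.84], [0.35, 0.825], [0.222, 0.807], [0.222, 0.822]] [0.285 0.824]
blue [442. 245.] [76. 76.] 6 world [[0.401, -0.215], [0.606, -0.241], [0.587, -0.448], [0.383, -0.417]] [ 0.493 -0.33 ]
pink [309. 148.] [16. 21.] 22 world [[0.722, 0.067], [0.776, 0.047], [0.761, 0.008], [0.707, 0.027]] [0.742 0.037]
knob top [[0.613114   0.11461621 0.089     ]]
relays [[ 0.606  0.024  0.085]
 [ 0.594 -0.047  0.085]
 [ 0.583 -0.113  0.085]] fresh [[ 0.547 -0.334  0.061]
 [ 0.453 -0.267  0.061]]
```

View pics/crop.png

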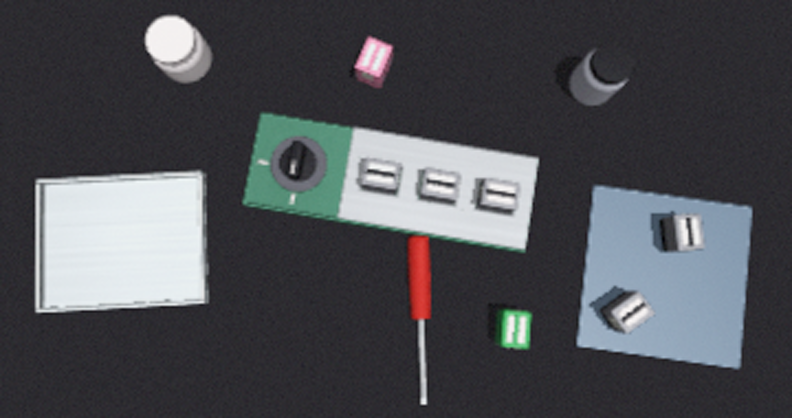

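Tested: three grey relays at (313,197), (341,202) and (367,207) in the dock. Fresh: two grey relays at (451,224) and (426,260) on the mat. The pink one at (309,148) and the green one at (373,269) are look-alikes, so I leave them alone. The enlarged crop confirms this.

```bash
python3 - <<'E'
from h import *
go([.56,.03,.32],-9)
go([.56,.03,.32],80)
E
```

```text
pos [0.2147 0.6395 0.2306] head 71.4 turn 80.4 shift before turn [-52.13 -46.8   -8.87] after [-54.81  43.64  -8.87] t 0.1
pos [0.2147 0.6395 0.2306] head 71.4 turn -8.6 shift before turn [-52.13 -46.8   -8.87] after [-44.59 -54.04  -8.87] t 0.1
```

{"method": "carry_out", "body": {
  "targets": [
    [0,0,0,-8.5,1],
    [-2.2,-2.7,-0.5,0,1],
    [-2.2,-2.7,-0.5,0,1],
    [-2.2,-2.7,-0.5,0,1],
    [-2.2,-2.7,-0.5,0,1],
    [-2.2,-2.7,-0.5,0,1],
    [-2.2,-2.7,-0.5,0,1],
    [-2.2,-2.7,-0.5,0,1],
    [-2.2,-2.7,-0.5,0,1],
    [-2.2,-2.7,-0.5,0,1],
    [-2.2,-2.7,-0.5,0,1]
  ]
}}

```text
t: 1.25
eef_pos: [0.3847, 0.3342, 0.2814]
tool_rot: [-0.0, 0.088, 0.996, -0.0]
contact_force: [-0.3, -0.0, 0.0]
gripper_width: 1.001
grasp_force: 0.0
```

{"method": "carry_out", "body": {
  "targets": [
    [-2.2,-2.7,-0.5,0,1],
    [-2.2,-2.7,-0.5,0,1],
    [-2.2,-2.7,-0.5,0,1],
    [-2.2,-2.7,-0.5,0,1],
    [-2.2,-2.7,-0.5,0,1],
    [-2.2,-2.7,-0.5,0,1],
    [-2.2,-2.7,-0.5,0,1],
    [-2.2,-2.7,-0.5,0,1],
    [-2.2,-2.7,-0.5,0,1],
    [-2.2,-2.7,-0.5,0,1],
    [0,0,0,0,1]
  ]
}}

```text
t: 2.35
eef_pos: [0.5554, 0.0258, 0.3319]
tool_rot: [0.001, 0.091, 0.996, -0.001]
contact_force: [-0.4, -1.6, -0.8]
gripper_width: 1.002
grasp_force: 0.0
```

```bash
python3 - <<'E'
from h import *
c,im=shot('wrist','w1'); 
E0=c['extrinsics']; print(-E0[:3,:3].T@E0[:3,3],E0[:3,:3].round(2).tolist(),c['fx'])
go([.56,.03,.32],80)
print(proj(c,[[.613,.115,.089],[.606,.024,.085],[.583,-.113,.085]]))
E
```

```text
[0.47372206 0.04189603 0.47411503] [[0.18, 0.98, -0.0], [-0.93, 0.17, -0.32], [-0.32, 0.06, 0.95]] 352.44498544047036
pos [0.5543 0.0288 0.3314] head 79.7 turn -0.3 shift before turn [-0.54  0.23  1.14] after [-0.54  0.22  1.14] t 2.4
[[409.11907518 198.03755657]
 [329.9003113  204.79620202]
 [211.13131515 206.53158211]]
```

View pics/w1.png

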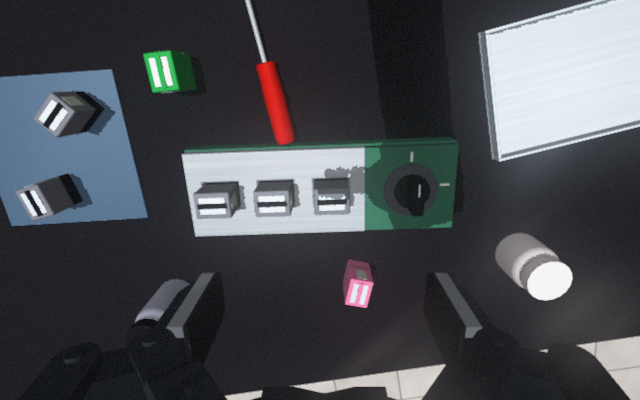

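The wrist view shows the dock spanning columns 183–458 and rows 140–236. The knob is at (411,190) and the relays are at (215,203), (273,202) and (331,202).

```bash
cat >> h.py <<'E'
def line(P):
    vx,vy,x,y=cv2.fitLine(P.astype(np.float32),cv2.DIST_HUBER,0,1e-4,1e-4).ravel(); return np.array([vx,vy]),np.array([x,y])
def steel(c,im,z=.045):
    "steel plate edges on plane z, in a frame rotated by yaw guess; returns yaw, mid x-line, -y end"
    hsv=cv2.cvtColor(im,cv2.COLOR_BGR2HSV); H,S,V=cv2.split(hsv)
    m=((S<50)&(V>135)).astype(np.uint8); m=cv2.morphologyEx(m,cv2.MORPH_CLOSE,np.ones((5,5)))
    ctr=proj(c,[[.597,-.03,.045]])[0]
    ks=[k for k in comps(m,800) if cv2.pointPolygonTest(cv2.convexHull(k),tuple(map(float,ctr)),False)>0]
    P=ray(c,max(ks,key=cv2.contourArea)[:,0],z)[:,:2]; yaw=-.15; ctr=P.mean(0)
    for _ in range(4):
        A=np.array([[np.cos(yaw),np.sin(yaw)],[-np.sin(yaw),np.cos(yaw)]])
        Q=(P-[.597,-.03])@A.T
        mid=abs(Q[:,1])<.09
        out={}
        hi=np.percentile(Q[mid,0],98); lo=np.percentile(Q[mid,0],2)
        for nm,sel in (('hi',mid&(Q[:,0]>hi-.006)),('lo',mid&(Q[:,0]<lo+.006))): out[nm]=line(Q[sel])
        end=Q[(abs(Q[:,0])<.04)&(Q[:,1]<np.percentile(Q[:,1],5)+.01)]; e=line(end)
        sl=[-np.arctan2(*(d[0]*np.sign(d[0][1]))) for d in out.values()]
        yaw+=np.mean(sl)
    x=(out['hi'][1][0]+out['lo'][1][0])/2; y=e[1][1]+.157
    o=A.T@[x,y]+[.597,-.03]
    print('yaw deg',np.degrees(yaw).round(2),'edge slopes',np.degrees(sl).round(2),'width',(out['hi'][1][0]-out['lo'][1][0]).round(4),'origin',o.round(4))
    return o,yaw
def dockpt(o,yaw,y,x=0): return o+np.array([np.cos(yaw)*x-np.sin(yaw)*y,np.sin(yaw)*x+np.cos(yaw)*y])
E
python3 - <<'E'
from h import *
for n in('top','wrist'):
    c,im=shot(n); o,yaw=steel(c,im)
    for y in(-.115,-.045,.025,.125): print(dockpt(o,yaw,y).round(4), end=' ')
    print()
E
```

```text
yaw deg 2.26 edge slopes [ 1.43 -1.43] width 0.718 origin [ 0.4695 -0.0049]
[ 0.4741 -0.1198] [ 0.4713 -0.0498] [0.4685 0.0201] [0.4646 0.12  ] 
yaw deg -8.33 edge slopes [-0.02  0.02] width 0.1096 origin [0.5987 0.0019]
[ 0.582  -0.1119] [ 0.5921 -0.0426] [0.6023 0.0267] [0.6168 0.1256]
```

```bash
python3 - <<'E'
from h import *
go([.6168,.1256,.14],81.67)
E
```

```text
pos [0.5533 0.0321 0.3308] head 80.0 turn -1.7 shift before turn [-4.65 10.31 19.08] after [-4.95 10.17 19.08] t 2.5
```

{"method": "carry_out", "body": {
  "targets": [
    [0,0,0,-1.7,1],
    [-1,2,3.8,0,1],
    [-1,2,3.8,0,1],
    [-1,2,3.8,0,1],
    [-1,2,3.8,0,1],
    [-0.95,2.1,3.8,0,1],
    [0,0,0,0,1],
    [0,0,0,0,1],
    [0,0,0,0,1]
  ]
}}

```text
t: 3.4
eef_pos: [0.6179, 0.1238, 0.1428]
tool_rot: [0.001, 0.073, 0.997, 0.0]
contact_force: [0.4, -0.2, 0.2]
gripper_width: 0.996
grasp_force: 0.0
```

```bash
python3 - <<'E'
from h import *
go([.6168,.1256,.063],81.67)
c,im=shot('wrist','w2')
E
```

```text
pos [0.6179 0.1238 0.1428] head 81.7 turn -0.0 shift before turn [0.15 0.16 7.98] after [0.15 0.16 7.98] t 3.4
```

View pics/w2.png

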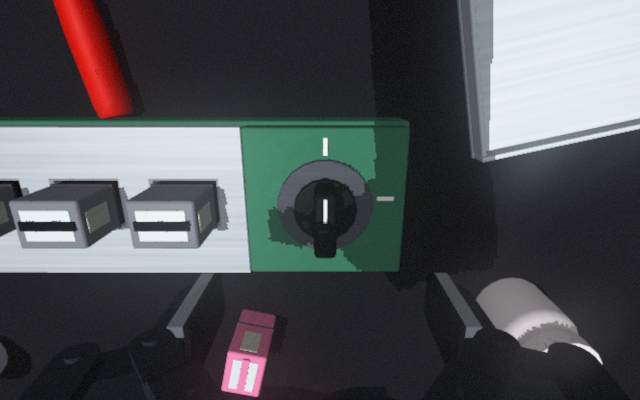

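The bar is at columns 315–336, midway between the fingers (215 and 432). I'll descend and grip it.

{"method": "carry_out", "body": {
  "targets": [
    [0.1,0.1,2.7,0,1],
    [0,0,2.7,0,1],
    [0,0,2.5,0,1],
    [0,0,0,0,1],
    [0,0,0,0,-1],
    [0,0,0,0,-1],
    [0,0,0,0,-1],
    [0,0,0,0,-1],
    [0,0,0,0,-1],
    [0,0,0,0,-1],
    [0,0,0,0,-1]
  ],
  "force": 40
}}

```text
t: 4.55
eef_pos: [0.6169, 0.1247, 0.0632]
tool_rot: [0.0, 0.073, 0.997, -0.0]
contact_force: [-2.6, -1.6, 5.3]
gripper_width: 0.153
grasp_force: 42.1
```

{"method": "carry_out", "body": {
  "targets": [
    [0,0,0,8,-1],
    [0,0,0,8,-1],
    [0,0,0,8,-1],
    [0,0,0,8,-1],
    [0,0,0,8,-1],
    [0,0,0,8,-1],
    [0,0,0,8,-1],
    [0,0,0,8,-1],
    [0,0,0,8,-1],
    [0,0,0,8,-1],
    [0,0,0,0,-1],
    [0,0,0,0,-1]
  ]
}}

```text
t: 5.75
eef_pos: [0.6176, 0.1252, 0.0632]
tool_rot: [0.001, 0.697, 0.717, 0.001]
contact_force: [-0.5, -0.5, 5.7]
gripper_width: 0.156
grasp_force: 42.0
```

{"method": "carry_out", "body": {
  "targets": [
    [0,0,0,0,1],
    [0,0,0,0,1],
    [0,0,0,0,1],
    [0,0,0,0,1],
    [0,0,-3,0,1],
    [0,0,-4,0,1],
    [0,0,-4,0,1],
    [0,0,-4,5,1],
    [0,0,-4,5,1],
    [0,0,0,0,1],
    [0,0,0,0,1],
    [0,0,0,0,1]
  ]
}}

```text
t: 6.95
eef_pos: [0.6157, 0.1255, 0.251]
tool_rot: [-0.001, 0.756, 0.654, -0.001]
contact_force: [0.1, 0.4, -0.3]
gripper_width: 1.002
grasp_force: 0.0
```

```bash
python3 - <<'E'
from h import *
c,im=shot('wrist','w3')
go([.6023,.0267,.16],-8.33)
E
```

```text
pos [0.6156 0.1254 0.2507] head -8.3 turn 0.0 shift before turn [-9.95  0.14  9.08] after [-9.95  0.14  9.08] t 7.0
```

View pics/w3.png

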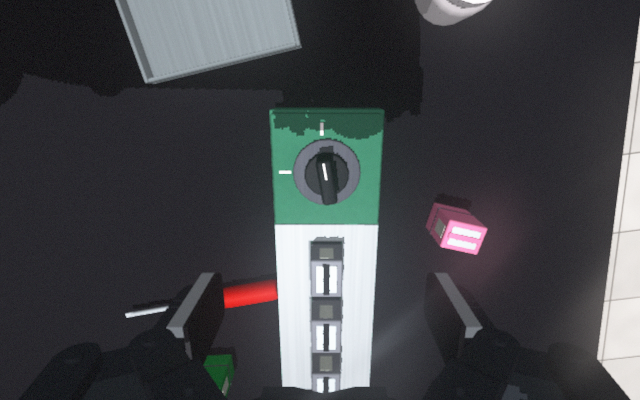

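The knob bar now runs from (322,155) to (330,200), about 80° over, so it's off. Next I take the socket 2 relay and work out the tray pose.

{"method": "carry_out", "body": {
  "targets": [
    [-3.3,0,3,0,1],
    [-3.3,0.1,3,0,1],
    [-3.35,0,3,0,1],
    [0,0,0,0,1],
    [0,0,0,0,1]
  ]
}}

```text
t: 7.5
eef_pos: [0.6019, 0.0257, 0.1607]
tool_rot: [-0.001, 0.757, 0.653, -0.001]
contact_force: [0.6, 0.4, 0.6]
gripper_width: 1.0
grasp_force: 0.0
```

```bash
python3 - <<'E'
from h import *
go([.6023,.0267,.05],-8.33)
c=imaging.calibration('top'); im=cv2.imread('pics/top0.png'); H,S,V=cv2.split(cv2.cvtColor(im,cv2.COLOR_BGR2HSV))
for k in comps((S<60)&(V>130),2000):
    P=ray(c,k[:,0],.022)[:,:2].astype(np.float32)
    if .4<P[:,0].mean()<.6 and P[:,1].mean()>.2:
        r=cv2.minAreaRect(P*1000); print(r)
E
```

```text
pos [0.6019 0.0257 0.1607] head -8.5 turn -0.1 shift before turn [ 0.12  0.06 11.07] after [ 0.12  0.06 11.07] t 7.5
((521.9681396484375, 337.0128173828125), (161.1311492919922, 204.50221252441406), 4.209243297576904)
```

{"method": "carry_out", "body": {
  "targets": [
    [0.1,0,3.5,0,1],
    [0,0,3.5,0,1],
    [0,0,3,0,1],
    [0,0,1,0,1],
    [0,0,0,0,1],
    [0,0,0,0,-1],
    [0,0,0,0,-1],
    [0,0,0,0,-1],
    [0,0,0,0,-1],
    [0,0,0,0,-1],
    [0,0,0,0,-1]
  ],
  "force": 40
}}

```text
t: 8.6
eef_pos: [0.6039, 0.0279, 0.0534]
tool_rot: [0.0, 0.757, 0.654, 0.001]
contact_force: [-1.2, 0.1, 5.9]
gripper_width: 0.369
grasp_force: 40.4
```

```bash
python3 - <<'E'
from h import *
o=bot.get_obs();print(o['contact_force'],o['torque'])
go([.518,.392,.12],-8.33)
E
```

```text
[-1.24242944  0.13450348  5.89736737] [ 0.09083384  0.26874111 -0.01459164]
pos [0.6039 0.0279 0.0534] head -8.4 turn -0.0 shift before turn [ 34.79 -13.78  -6.65] after [ 34.79 -13.77  -6.65] t 8.6
```

{"method": "carry_out", "body": {
  "targets": [
    [0,0,-2,0,-1],
    [0,0,-2.5,0,-1],
    [0,0,-3,0,-1],
    [0,0,-2.5,0,-1],
    [0,0,0,0,-1],
    [0,0,0,0,-1],
    [0,0,0,0,-1]
  ]
}}

```text
t: 9.3
eef_pos: [0.6022, 0.028, 0.1511]
tool_rot: [-0.001, 0.757, 0.654, -0.001]
contact_force: [-0.1, 0.1, -0.8]
gripper_width: 0.368
grasp_force: 41.5
```

```bash
python3 - <<'E'
from h import *
o=bot.get_obs();print(o['contact_force'],o['torque'])
go([.518,.392,.15],-8.33)
E
```

```text
[-0.06797252  0.10467782 -0.84467027] [-0.01564795  0.00885629  0.01664818]
pos [0.6022 0.028  0.1511] head -8.3 turn -0.0 shift before turn [ 34.8  -13.62   0.13] after [ 34.8  -13.61   0.13] t 9.3
```

{"method": "carry_out", "body": {
  "targets": [
    [3.5,-1.4,0,0,-1],
    [3.5,-1.4,0,0,-1],
    [3.5,-1.4,0,0,-1],
    [3.5,-1.4,0,0,-1],
    [3.5,-1.4,0,0,-1],
    [3.5,-1.4,0,0,-1],
    [3.5,-1.3,0,0,-1],
    [3.5,-1.3,0,0,-1],
    [3.5,-1.3,0,0,-1],
    [3.3,-1.3,0,0,-1],
    [0,0,0,0,-1],
    [0,0,0,0,-1]
  ]
}}

```text
t: 10.5
eef_pos: [0.518, 0.3923, 0.1506]
tool_rot: [0.0, 0.756, 0.655, -0.001]
contact_force: [0.0, -0.3, -1.0]
gripper_width: 0.37
grasp_force: 41.4
```

```bash
python3 - <<'E'
from h import *
go([.518,.392,.034],-8.33)
c,im=shot('wrist','w4')
E
```

```text
pos [0.518  0.3923 0.1506] head -8.2 turn 0.1 shift before turn [ 0.    0.02 11.66] after [ 0.    0.02 11.66] t 10.5
```

View pics/w4.png

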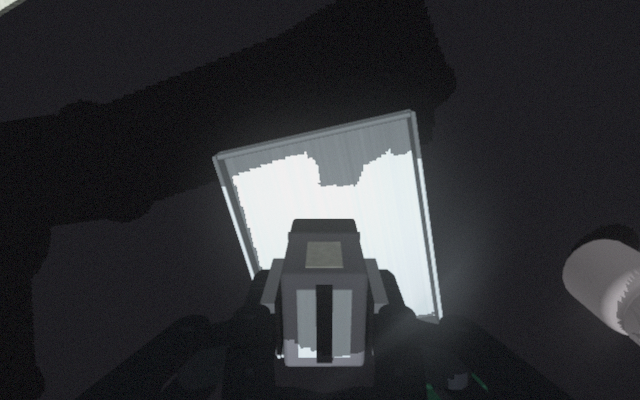

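The relay is held upright over the tray (columns 285–365). I'll lower it and release.

{"method": "carry_out", "body": {
  "targets": [
    [0,0,4,0,-1],
    [0,0,4,0,-1],
    [0,0,3,0,-1],
    [0,0,0.5,0,-1],
    [0,0,0.2,0,-1],
    [0,0,0.2,0,-1],
    [0,0,0,0,-1],
    [0,0,0,0,-1]
  ]
}}

```text
t: 11.35
eef_pos: [0.52, 0.3922, 0.0347]
tool_rot: [-0.0, 0.757, 0.654, 0.001]
contact_force: [0.6, 0.2, -1.9]
gripper_width: 0.363
grasp_force: 41.3
```

{"method": "carry_out", "body": {
  "targets": [
    [0,0,0.2,0,-1],
    [0,0,0.1,0,-1],
    [0,0,0,0,-1],
    [0,0,0,0,-1]
  ]
}}

```text
t: 11.75
eef_pos: [0.5192, 0.392, 0.0305]
tool_rot: [-0.0, 0.757, 0.654, 0.0]
contact_force: [0.0, 0.2, -0.0]
gripper_width: 0.371
grasp_force: 41.5
```

{"method": "carry_out", "body": {
  "targets": [
    [0,0,0.1,0,-1],
    [0,0,0,0,-1],
    [0,0,0,0,0.6],
    [0,0,0,0,1],
    [0,0,0,0,1],
    [0,0,0,0,1],
    [0,0,-3,0,1],
    [0,0,-4,0,1],
    [0,0,-4,0,1],
    [0,0,-2,0,1],
    [0,0,0,0,1],
    [0,0,0,0,1]
  ]
}}

```text
t: 12.95
eef_pos: [0.519, 0.3919, 0.1591]
tool_rot: [-0.0, 0.757, 0.654, 0.0]
contact_force: [-1.2, 0.1, -0.7]
gripper_width: 0.995
grasp_force: 0.0
```

```bash
python3 - <<'E'
from h import *
o=bot.get_obs(); print(o['contact_force'])
c,im=shot('wrist'); H,S,V=cv2.split(cv2.cvtColor(im,cv2.COLOR_BGR2HSV))
go([.5933,-.0426,.16],-8.33)
E
```

```text
[-1.16556143  0.10760231 -0.74549688]
pos [0.5185 0.3916 0.1583] head -8.3 turn -0.0 shift before turn [-41.88  13.7   -0.15] after [-41.88  13.7   -0.15] t 13.0
```

{"method": "carry_out", "body": {
  "targets": [
    [-3.8,1.25,0,0,1],
    [-3.8,1.25,0,0,1],
    [-3.8,1.25,0,0,1],
    [-3.8,1.25,0,0,1],
    [-3.8,1.25,0,0,1],
    [-3.8,1.25,0,0,1],
    [-3.8,1.25,0,0,1],
    [-3.8,1.25,0,0,1],
    [-3.8,1.25,0,0,1],
    [-3.8,1.25,0,0,1],
    [-3.8,1.2,0,0,1],
    [0,0,0,0,1]
  ]
}}

```text
t: 14.2
eef_pos: [0.593, -0.0492, 0.1587]
tool_rot: [0.001, 0.76, 0.65, -0.002]
contact_force: [0.1, -1.1, 0.4]
gripper_width: 1.003
grasp_force: 0.0
```

```bash
python3 - <<'E'
from h import *
go([.5935,-.0428,.05],-8.33)
E
```

```text
pos [ 0.593  -0.0492  0.1587] head -8.9 turn -0.6 shift before turn [ 0.69 -0.05 10.86] after [ 0.69 -0.04 10.86] t 14.2
```

{"method": "carry_out", "body": {
  "targets": [
    [0,0,0,0,1],
    [0,0,3.5,0,1],
    [0,0,3.5,0,1],
    [0,0,3,0,1],
    [0,0,0.8,0,1],
    [0,0,0,0,1],
    [0,0,0,0,1],
    [0,0,0,0,-1],
    [0,0,0,0,-1],
    [0,0,0,0,-1],
    [0,0,0,0,-1],
    [0,0,0,0,-1]
  ]
}}

```text
t: 15.4
eef_pos: [0.5944, -0.0417, 0.0519]
tool_rot: [0.0, 0.757, 0.654, 0.0]
contact_force: [-1.0, -0.0, 7.0]
gripper_width: 0.367
grasp_force: 40.7
```

{"method": "carry_out", "body": {
  "targets": [
    [0,0,0,0,-1],
    [0,0,0,0,-1]
  ]
}}

```text
t: 15.6
eef_pos: [0.5944, -0.0417, 0.0519]
tool_rot: [0.0, 0.757, 0.654, 0.0]
contact_force: [-1.3, 0.9, 5.5]
gripper_width: 0.368
grasp_force: 40.7
```

{"method": "carry_out", "body": {
  "targets": [
    [0,0,-2,0,-1],
    [0,0,-2.5,0,-1],
    [0,0,-3,0,-1],
    [0,0,-2.5,0,-1],
    [0,0,0,0,-1],
    [0,0,0,0,-1],
    [0,0,0,0,-1]
  ]
}}

```text
t: 16.3
eef_pos: [0.5931, -0.0414, 0.15]
tool_rot: [-0.001, 0.757, 0.654, -0.001]
contact_force: [0.0, 1.1, -1.1]
gripper_width: 0.368
grasp_force: 40.0
```

```bash
python3 - <<'E'
from h import *
go([.522,.337,.15],-8.33)
E
```

```text
pos [ 0.5931 -0.0414  0.15  ] head -8.3 turn -0.0 shift before turn [ 3.641e+01 -1.252e+01  2.000e-02] after [ 3.641e+01 -1.252e+01  2.000e-02] t 16.3
```

{"method": "carry_out", "body": {
  "targets": [
    [3.6,-1.25,0,0,-1],
    [3.6,-1.25,0,0,-1],
    [3.6,-1.25,0,0,-1],
    [3.6,-1.25,0,0,-1],
    [3.6,-1.25,0,0,-1],
    [3.6,-1.25,0,0,-1],
    [3.6,-1.25,0,0,-1],
    [3.6,-1.25,0,0,-1],
    [3.6,-1.25,0,0,-1],
    [4,-1.25,0,0,-1],
    [0,0,0,0,-1],
    [0,0,0,0,-1]
  ]
}}

```text
t: 17.5
eef_pos: [0.522, 0.3375, 0.1496]
tool_rot: [0.0, 0.756, 0.655, -0.001]
contact_force: [0.8, -1.7, -2.0]
gripper_width: 0.372
grasp_force: 40.0
```

{"method": "carry_out", "body": {
  "targets": [
    [0,0,4,0,-1],
    [0,0,4,0,-1],
    [0,0,3,0,-1],
    [0,0,0.6,0,-1],
    [0,0,0.2,0,-1],
    [0,0,0.2,0,-1],
    [0,0,0,0,-1],
    [0,0,0,0,-1],
    [0,0,0,0,-1],
    [0,0,0,0,-1],
    [0,0,0,0,-1]
  ]
}}

```text
t: 18.6
eef_pos: [0.5233, 0.3367, 0.0315]
tool_rot: [-0.0, 0.757, 0.654, 0.0]
contact_force: [-0.0, 0.4, -1.6]
gripper_width: 0.373
grasp_force: 40.0
```

{"method": "carry_out", "body": {
  "targets": [
    [0,0,0.2,0,-1],
    [0,0,0.1,0,-1],
    [0,0,0,0,-1],
    [0,0,0,0,0.6],
    [0,0,0,0,1],
    [0,0,0,0,1],
    [0,0,0,0,1],
    [0,0,-3,0,1],
    [0,0,-4,0,1],
    [0,0,-4,0,1],
    [0,0,-2,0,1],
    [0,0,0,0,1]
  ]
}}

```text
t: 19.8
eef_pos: [0.5252, 0.3373, 0.1616]
tool_rot: [0.0, 0.757, 0.654, 0.003]
contact_force: [0.8, 0.0, 0.1]
gripper_width: 1.002
grasp_force: 0.0
```

```bash
python3 - <<'E'
from h import *
print(bot.get_obs()['contact_force'])
go([.5835,-.1115,.16],-8.33)
E
```

```text
[0.849363   0.03512128 0.1430927 ]
pos [0.5252 0.3373 0.1616] head -8.4 turn -0.0 shift before turn [-4.356e+01  1.230e+01  2.000e-02] after [-4.357e+01  1.227e+01  2.000e-02] t 19.8
```

{"method": "carry_out", "body": {
  "targets": [
    [-4,1.15,0,0,1],
    [-4,1.15,0,0,1],
    [-4,1.15,0,0,1],
    [-4,1.15,0,0,1],
    [-4,1.15,0,0,1],
    [-4,1.15,0,0,1],
    [-4,1.15,0,0,1],
    [-4,1.15,0,0,1],
    [-4,1.15,0,0,1],
    [-4,1.15,0,0,1],
    [-3.6,0.9,0,0,1],
    [0,0,0,0,1]
  ]
}}

```text
t: 21.0
eef_pos: [0.5813, -0.1198, 0.1581]
tool_rot: [0.001, 0.76, 0.65, -0.001]
contact_force: [-1.4, -0.6, 0.0]
gripper_width: 1.0
grasp_force: 0.0
```

{"method": "carry_out", "body": {
  "targets": [
    [0,0,0,0,1],
    [0,0,0,0,1],
    [0,0,0,0,1]
  ]
}}

```text
t: 21.3
eef_pos: [0.5826, -0.1109, 0.1577]
tool_rot: [-0.001, 0.756, 0.655, -0.0]
contact_force: [-0.1, 0.4, -0.0]
gripper_width: 1.0
grasp_force: 0.0
```

```bash
python3 - <<'E'
from h import *
go([.584,-.112,.05],-8.33)
E
```

```text
pos [ 0.5826 -0.1109  0.1577] head -8.2 turn 0.1 shift before turn [-0.1   0.17 10.77] after [-0.1   0.17 10.77] t 21.3
```

{"method": "carry_out", "body": {
  "targets": [
    [-0.05,0.15,3.5,0,1],
    [0,0,3.5,0,1],
    [0,0,3,0,1],
    [0,0,0.8,0,1],
    [0,0,0,0,1],
    [0,0,0,0,-1],
    [0,0,0,0,-1],
    [0,0,0,0,-1],
    [0,0,0,0,-1],
    [0,0,0,0,-1],
    [0,0,0,0,-1],
    [0,0,0,0,-1]
  ]
}}

```text
t: 22.5
eef_pos: [0.584, -0.1134, 0.0513]
tool_rot: [-0.0, 0.757, 0.654, 0.0]
contact_force: [-3.6, 1.3, 6.5]
gripper_width: 0.368
grasp_force: 40.8
```

{"method": "carry_out", "body": {
  "targets": [
    [0,0,-2,0,-1],
    [0,0,-2.5,0,-1],
    [0,0,-3,0,-1],
    [0,0,-2.5,0,-1],
    [0,0,0,0,-1],
    [0,0,0,0,-1],
    [0,0,0,0,-1]
  ]
}}

```text
t: 23.2
eef_pos: [0.5832, -0.113, 0.1492]
tool_rot: [-0.001, 0.757, 0.654, -0.001]
contact_force: [-0.2, -0.6, -1.9]
gripper_width: 0.37
grasp_force: 40.2
```

```bash
python3 - <<'E'
from h import *
go([.526,.282,.15],-8.33)
E
```

```text
pos [ 0.5832 -0.113   0.1492] head -8.3 turn -0.0 shift before turn [ 38.26 -11.39  -0.05] after [ 38.26 -11.38  -0.05] t 23.2
```

{"method": "carry_out", "body": {
  "targets": [
    [3.8,-1.15,0,0,-1],
    [3.8,-1.15,0,0,-1],
    [3.8,-1.15,0,0,-1],
    [3.8,-1.15,0,0,-1],
    [3.8,-1.15,0,0,-1],
    [3.8,-1.15,0,0,-1],
    [3.8,-1.15,0,0,-1],
    [3.8,-1.15,0,0,-1],
    [3.8,-1.1,0,0,-1],
    [4,-1.1,0,0,-1],
    [0,0,0,0,-1],
    [0,0,0,0,-1]
  ]
}}

```text
t: 24.4
eef_pos: [0.5256, 0.2819, 0.1488]
tool_rot: [0.0, 0.756, 0.655, -0.001]
contact_force: [-0.6, -1.2, -1.5]
gripper_width: 0.37
grasp_force: 40.2
```

{"method": "carry_out", "body": {
  "targets": [
    [0,0,4,0,-1],
    [0,0,4,0,-1],
    [0,0,3,0,-1],
    [0,0,0.6,0,-1],
    [0,0,0.2,0,-1],
    [0,0,0.2,0,-1],
    [0,0,0.1,0,-1],
    [0,0,0,0,-1],
    [0,0,0,0,-1],
    [0,0,0,0,-1],
    [0,0,0,0,-1],
    [0,0,0,0,-1]
  ]
}}

```text
t: 25.6
eef_pos: [0.5267, 0.2811, 0.0294]
tool_rot: [-0.0, 0.757, 0.654, 0.0]
contact_force: [1.4, 0.8, -2.0]
gripper_width: 0.37
grasp_force: 40.1
```

{"method": "carry_out", "body": {
  "targets": [
    [0,0,0.2,0,-1],
    [0,0,0,0,-1],
    [0,0,0,0,0.6],
    [0,0,0,0,1],
    [0,0,0,0,1],
    [0,0,0,0,1],
    [0,0,-3,0,1],
    [0,0,-4,0,1],
    [0,0,-4,0,1],
    [0,0,-4,0,1],
    [0,0,-3,0,1],
    [0,0,0,0,1]
  ]
}}

```text
t: 26.8
eef_pos: [0.5292, 0.2817, 0.2115]
tool_rot: [0.0, 0.757, 0.654, 0.004]
contact_force: [-0.4, 0.1, 0.3]
gripper_width: 0.999
grasp_force: 0.0
```

```bash
python3 - <<'E'
from h import *
go([.46,-.28,.30],-8.33)
c,im=shot('wrist','w5'); c,im=shot('side'); cv2.imwrite('pics/s5.png',cv2.resize(im[120:380,170:490],None,fx=2.2,fy=2.2))
E
```

```text
pos [0.5292 0.2817 0.2115] head -8.4 turn -0.0 shift before turn [-56.53   1.38  -9.13] after [-56.53   1.33  -9.13] t 26.8
```

View pics/s5.png

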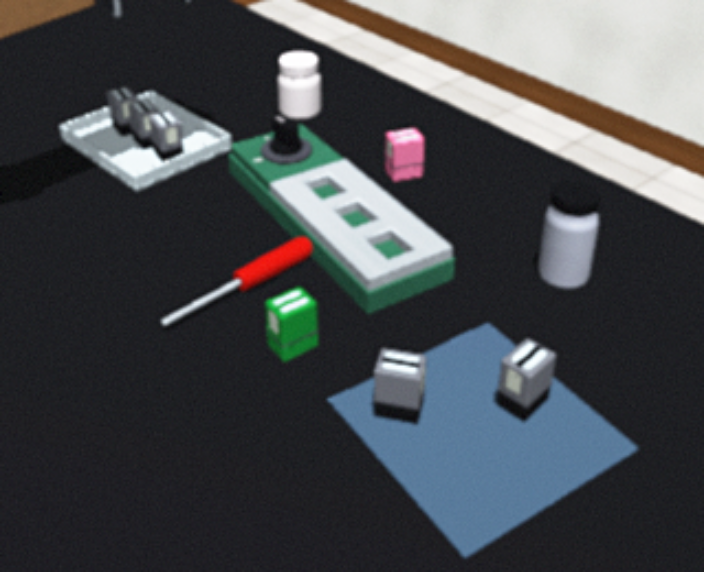

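All three tested relays stand upright in the tray and the sockets are empty. The two fresh relays are still on the mat.

{"method": "carry_out", "body": {
  "targets": [
    [-3.5,1.3,-0.4,0,1],
    [-3.5,1.3,-0.4,0,1],
    [-3.5,1.3,-0.4,0,1],
    [-3.5,1.3,-0.4,0,1],
    [-3.5,1.3,-0.4,0,1],
    [-3.5,1.3,-0.4,0,1],
    [-3.5,1.3,-0.4,0,1],
    [-3.5,1.3,-0.4,0,1],
    [-3.5,1.3,-0.4,0,1],
    [0,0,0,0,1],
    [0,0,0,0,1],
    [0,0,0,0,1]
  ]
}}

```text
t: 28.1
eef_pos: [0.5961, -0.0461, 0.2419]
tool_rot: [-0.001, 0.756, 0.654, -0.001]
contact_force: [1.2, 0.6, 0.6]
gripper_width: 1.004
grasp_force: 0.0
```

```bash
python3 - <<'E'
from h import *
go([.46,-.23,.30],-8.33)
c,im=shot('wrist','w6')
H,S,V=cv2.split(cv2.cvtColor(im,cv2.COLOR_BGR2HSV))
pr=proj(c,[[.5848,-.1119,.045],[.594,-.0426,.045],[.6042,.0267,.045]]); print(pr.round())
m=((S<60)&(V>110)).astype(np.uint8); cs,hi=cv2.findContours(m,cv2.RETR_CCOMP,cv2.CHAIN_APPROX_NONE)
for k,h in zip(cs,hi[0]):
    if h[3]>=0 and cv2.contourArea(k)>300:
        P=ray(c,k[:,0],.045)[:,:2].astype(np.float32)*1000; print(np.mean(k[:,0],0).round(),[np.round(v,1) for v in cv2.minAreaRect(P)])
E
```

```text
pos [ 0.5961 -0.0461  0.2419] head -8.3 turn 0.1 shift before turn [-20.15 -10.84  -5.79] after [-20.16 -10.82  -5.79] t 28.1
[[323. 236.]
 [322. 171.]
 [322.  96.]]
[321. 233.] [array([ 582.6, -108.5]), array([40.8, 35. ]), np.float64(81.9)]
[321. 169.] [array([592.7, -41. ]), array([42.2, 34.9]), np.float64(81.8)]
[321.  96.] [array([602.5,  26.8]), array([46.2, 36.3]), np.float64(82.4)]
```

View pics/w6.png

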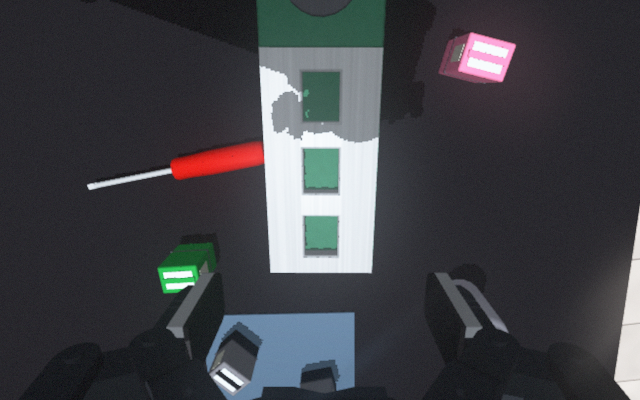

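{"method": "carry_out", "body": {
  "targets": [
    [-4,-1.1,-0.6,0,1],
    [-4,-1.1,-0.6,0,1],
    [-4,-1.1,-0.6,0,1],
    [-4,-1,-0.6,0,1],
    [-4,-1,-0.6,0,1],
    [-3.5,-1,-0.6,0,1],
    [0,0,0,0,1],
    [0,0,0,0,1],
    [0,0,0,0,1],
    [0,0,0,0,1]
  ]
}}

```text
t: 29.15
eef_pos: [0.5012, -0.2689, 0.2787]
tool_rot: [-0.001, 0.756, 0.655, -0.0]
contact_force: [-1.2, 0.5, -0.1]
gripper_width: 1.002
grasp_force: 0.0
```

```bash
cat >> h.py <<'E'
def fresh(c,im,z=.061):
    "case top + side: use the two white label bars on the top; returns centre and heading of long side"
    H,S,V=cv2.split(cv2.cvtColor(im,cv2.COLOR_BGR2HSV))
    out=[]
    for k in comps((S<40)&(V>170),25):
        P=ray(c,k[:,0],z)[:,:2].astype(np.float32)
        r=cv2.minAreaRect(P*1000); out.append((np.mean(k[:,0],0).round(),[np.round(v,1) for v in r],np.degrees(np.arctan2(*line(P)[0][::-1])).round(1)))
    return out
E
python3 - <<'E'
from h import *
c,im=shot('wrist','w7')
for f in fresh(c,im): print(f)
go([.46,-.27,.3],-8.33); print(bot.get_obs()['q'].round(2))
E
```

```text
(array([472., 331.]), [array([ 652.9, -496.6]), array([14.8, 18. ]), np.float64(81.9)], np.float32(29.8))
(array([176., 331.]), [array([ 290.9, -444.6]), array([16.2, 18.1]), np.float64(81.9)], np.float32(-54.3))
(array([372., 224.]), [array([ 544.8, -337.1]), array([44. , 32.2]), np.float64(6.2)], np.float32(6.9))
(array([298., 176.]), [array([ 471. , -275.4]), array([110.9, 110. ]), np.float64(83.3)], np.float32(48.5))
(array([543., 110.]), [array([ 720.9, -234.9]), array([56.9, 65.8]), np.float64(77.5)], np.float32(37.0))
(array([228.,  48.]), [array([ 427.8, -141. ]), array([ 7.8, 30.5]), np.float64(85.4)], np.float32(-4.4))
(array([226.,  33.]), [array([ 428.7, -127.9]), array([ 7.6, 30.5]), np.float64(81.9)], np.float32(-4.5))
(array([385.,  21.]), [array([ 576.1, -139.1]), array([ 33.8, 105.3]), np.float64(81.9)], np.float32(-11.8))
pos [ 0.5011 -0.2692  0.2788] head -8.2 turn 0.1 shift before turn [-0.66 -4.05 -2.12] after [-0.67 -4.05 -2.12] t 29.2
[-0.36  0.37  0.97  1.8  -0.33  1.15  0.58]
```

View pics/w7.png

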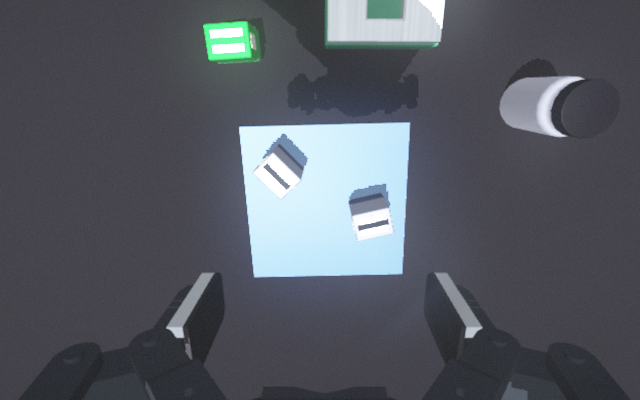

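Fresh relays are at (278,175) and (372,222), with top stripes near (277,176) and (373,225). I'll measure the stripes.

```bash
cat >> h.py <<'E'
def stripe(c,im,uv,z=.061,rad=14):
    g=cv2.cvtColor(im,cv2.COLOR_BGR2GRAY); u,v=map(int,uv); x0,y0=u-rad,v-rad
    roi=cv2.resize(g[y0:v+rad,x0:u+rad],None,fx=4,fy=4,interpolation=cv2.INTER_CUBIC)
    for k in comps(roi<95,60):
        px=(k[:,0]+.5)/4-.5+[x0,y0]; P=ray(c,px,z)[:,:2].astype(np.float32)*1000
        r=cv2.minAreaRect(P); b=cv2.boxPoints(r); e=b[1]-b[0]; f=b[2]-b[1]; L=e if e@e>f@f else f
        print(px.mean(0).round(1),'ctr',np.round(r[0],1),'size',np.round(r[1],1),'long heading',np.degrees(np.arctan2(L[1],L[0])).round(1)%180)
E
python3 - <<'E'
from h import *
c=imaging.calibration('wrist'); im=cv2.imread('pics/w7.png')
stripe(c,im,(277,176)); stripe(c,im,(373,225))
E
sed -i 's/roi<95,60/roi<thr,60/; s/rad=14)/rad=14,thr=95)/' h.py; python3 - <<'E'
from h import *
c=imaging.calibration('wrist'); im=cv2.imread('pics/w7.png'); g=cv2.cvtColor(im,cv2.COLOR_BGR2GRAY)
print(g[168:186:2,268:290:2]); print(g[215:236:2,356:394:3])
for t in(130,170): stripe(c,im,(277,176),thr=t); stripe(c,im,(373,225),thr=t)
E
```

```text
[[135 132 255 255 255 255 255 254 255 254 226]
 [131 132 135 254 255 255 255 255 254 254 254]
 [249 134 132 134 210 255 255 255 255 254 255]
 [255 253 133 134 134 255 255 255 255 255 255]
 [255 255 251 132 136 135 255 255 255 255 255]
 [255 255 255 253 133 135 136 255 255 255 255]
 [255 255 255 255 253 135 138 135 255 255 255]
 [255 255 255 255 255 253 138 132 135 255 255]
 [254 255 255 255 255 255 250 137 137 136 254]]
[[232 249 253 253 253 243 253 255 255 255 247 242 224]
 [254 254 253 254 255 255 255 255 255 255 253 246 224]
 [254 255 255 255 255 255 255 255 255 255 230 249 235]
 [253 255 255 255 255 255 255 220 138 112 110 248 213]
 [253 255 255 255 255 160 115 111 115 112 110 237 228]
 [253 198 158 115 118 116 111 114 134 252 255 249 212]
 [253 119 116 117 116 137 252 255 255 255 255 248 223]
 [251 118 140 253 255 255 255 255 255 255 255 240 238]
 [247 240 255 255 255 255 255 255 255 255 253 249 240]
 [234 252 255 255 255 255 255 254 249 248 248 243 230]
 [221 252 255 255 254 250 250 249 244 233 221 223 222]]
[372.5 224.7] ctr [ 544.7 -338.5] size [31.8  4.7] long heading 5.6
[276.6 176.4] ctr [ 450.2 -269.5] size [ 5.5 33.5] long heading 125.9
[287.8 164.1] ctr [ 463.  -259.4] size [7.4 7.5] long heading 171.9
[372.4 224.7] ctr [ 544.6 -338.4] size [32.   5.7] long heading 5.6
[363.7 211.4] ctr [ 537.2 -322.2] size [ 2.9 12.2] long heading 171.9
```

```bash
python3 - <<'E'
from h import *
go([.4521,-.2698,.13],35.9)
E
```

```text
pos [ 0.5011 -0.2692  0.2788] head -8.2 turn -44.1 shift before turn [-0.76 -4.83 14.88] after [ 2.81 -3.99 14.88] t 29.2
```

{"method": "carry_out", "body": {
  "targets": [
    [0,0,0,-7.3,1],
    [0,0,0,-7.4,1],
    [0,0,0,-7.4,1],
    [0,0,0,-7.4,1],
    [0,0,0,-7.3,1],
    [0,0,0,-7.3,1],
    [0.9,-1.3,4,0,1],
    [0.9,-1.3,4,0,1],
    [1,-1.4,4,0,1],
    [0,0,0,0,1],
    [0,0,0,0,1],
    [0,0,0,0,1]
  ]
}}

```text
t: 30.4
eef_pos: [0.4539, -0.2722, 0.1612]
tool_rot: [0.002, 0.455, 0.89, 0.0]
contact_force: [0.7, -0.4, -0.1]
gripper_width: 0.999
grasp_force: 0.0
```

```bash
python3 - <<'E'
from h import *
go([.4521,-.2698,.03],35.9)
c,im=shot('wrist','w8'); p=proj(c,[[.4502,-.2695,.061]])[0]; print(p)
stripe(c,im,p,thr=150,rad=30)
E
```

```text
pos [ 0.4539 -0.2722  0.1612] head 35.8 turn -0.1 shift before turn [ 0.34 -0.04 13.12] after [ 0.34 -0.03 13.12] t 30.4
[321.2034019  199.69490287]
[324.4 191.9] ctr [ 449.  -267.6] size [41.7 41.4] long heading 35.8
```

```bash
python3 - <<'E'
from h import *
c=imaging.calibration('wrist'); im=cv2.imread('pics/w8.png'); g=cv2.cvtColor(im,cv2.COLOR_BGR2GRAY)
print(g[160:240:5,280:370:6])
for t in(40,60,80,100,120): print(t); stripe(c,im,(321,195),thr=t,rad=36)
E
```

```text
[[174 175 155  90  72  73  73  67  70  71  66  87  87  86  90]
 [177 178 153  89  84  86 131 133 129  83  81  89  86  87  88]
 [174 173 155  92  91  91  89  94 100  90  86  91  89  88  87]
 [177 176 138  91 111 110 109 112 109 110 109  92  90  91  88]
 [172 176 176 176 110 176 174  55 174 176 108  92 127 170  89]
 [175 174 175 176 112 184 178  50 182 182 111  89  85 169 107]
 [174 173 177 176 112 224 251  57 181 181 112  90 142 168 166]
 [173 172 174 173 110 229 184  57 180 183 111  91 110 169 171]
 [172 170 174 175 113 184 183  57 180 181 111 171 169 168 168]
 [170 172 172 171 205 255 243  62 181 181 130 171 168 167 164]
 [170 170 172 171 205 255 255  74 255 255 190 169 169 167 166]
 [170 171 171 172 203 255 255  73 255 255 188 168 165 168 162]
 [169 167 171 170 201 196 194  73 190 190 187 169 168 165 162]
 [168 167 169 170 161 161 161 162 161 160 161 166 169 165 165]
 [167 167 167 169 170 174 170 169 169 169 165 167 165 162 161]
 [168 168 166 167 166 171 168 170 168 167 166 164 163 165 162]]
40
60
[321.3 193.1] ctr [ 447.1 -265. ] size [ 5.  22.5] long heading 125.9
[321.5 159. ] ctr [ 433.1 -245.3] size [25.6  0.7] long heading 35.8
80
[321.3 198.2] ctr [ 450.1 -269. ] size [ 5.8 33.6] long heading 125.5
[321.6 159.9] ctr [ 433.8 -246.4] size [27.9  3.4] long heading 35.8
100
[321.4 198.3] ctr [ 450. -269.] size [ 6.7 34.2] long heading 125.8
[329.1 171.6] ctr [ 443.4 -255.9] size [45.1 30. ] long heading 35.8
120
[324.  185.2] ctr [ 448.2 -262.9] size [45.4 46.9] long heading 125.8
```

{"method": "carry_out", "body": {
  "targets": [
    [0,0,3,0,1],
    [0,0,3,0,1],
    [0,0,2,0,1],
    [0,0,0,0,1],
    [0,0,0,0,1],
    [0,0,0,0,1],
    [0,0,0,0,1]
  ]
}}

```text
t: 31.15
eef_pos: [0.4526, -0.2721, 0.0807]
tool_rot: [0.001, 0.456, 0.89, 0.0]
contact_force: [0.6, -0.4, -0.5]
gripper_width: 1.005
grasp_force: 0.0
```

```bash
python3 - <<'E'
from h import *
go([.451,-.2695,.03],35.9)
E
```

```text
pos [ 0.4526 -0.2721  0.0807] head 35.8 turn -0.1 shift before turn [0.31 0.02 5.07] after [0.31 0.02 5.07] t 31.1
```

{"method": "carry_out", "body": {
  "targets": [
    [0.3,0,2.5,0,1],
    [0,0,2,0,1],
    [0,0,0.6,0,1],
    [0,0,0,0,1],
    [0,0,0,0,1],
    [0,0,0,0,-1],
    [0,0,0,0,-1],
    [0,0,0,0,-1],
    [0,0,0,0,-1],
    [0,0,0,0,-1],
    [0,0,0,0,-1],
    [0,0,0,0,-1]
  ]
}}

```text
t: 32.35
eef_pos: [0.4499, -0.2694, 0.0287]
tool_rot: [0.0, 0.456, 0.89, 0.0]
contact_force: [-0.8, 1.3, 6.1]
gripper_width: 0.368
grasp_force: 40.5
```

```bash
python3 - <<'E'
from h import *
go([.451,-.2695,.03],-8.33); go([.594,-.0428,.15],-8.33)
E
```

```text
pos [ 0.4499 -0.2694  0.0287] head 35.7 turn 44.1 shift before turn [-0.08  0.08 -0.13] after [ 0.    0.11 -0.13] t 32.4
pos [ 0.4499 -0.2694  0.0287] head 35.7 turn 44.1 shift before turn [  9.97  24.94 -12.12] after [ 24.51  10.99 -12.12] t 32.4
```

{"method": "carry_out", "body": {
  "targets": [
    [0,0,-2,0,-1],
    [0,0,-3,0,-1],
    [0,0,-4,0,-1],
    [0,0,-3.5,0,-1],
    [0,0,0,7.4,-1],
    [0,0,0,7.4,-1],
    [0,0,0,7.4,-1],
    [0,0,0,7.3,-1],
    [0,0,0,7.3,-1],
    [0,0,0,7.3,-1],
    [0,0,0,0,-1],
    [0,0,0,0,-1]
  ]
}}

```text
t: 33.55
eef_pos: [0.4494, -0.269, 0.153]
tool_rot: [-0.0, 0.756, 0.655, -0.0]
contact_force: [-0.1, 0.3, -1.3]
gripper_width: 0.37
grasp_force: 40.1
```

{"method": "carry_out", "body": {
  "targets": [
    [3,1.4,0,0,-1],
    [3,1.4,0,0,-1],
    [3,1.4,0,0,-1],
    [3,1.4,0,0,-1],
    [3,1.4,0,0,-1],
    [3,1.4,0,0,-1],
    [3,1.3,0,0,-1],
    [3.5,1.3,0,0,-1],
    [0,0,0,0,-1],
    [0,0,0,0,-1],
    [0,0,0,0,-1]
  ]
}}

```text
t: 34.65
eef_pos: [0.5934, -0.044, 0.1533]
tool_rot: [-0.0, 0.757, 0.654, -0.0]
contact_force: [0.4, -0.3, -1.1]
gripper_width: 0.368
grasp_force: 40.2
```

```bash
python3 - <<'E'
from h import *
go([.594,-.0428,.09],-8.33); print(bot.get_obs()['contact_force'])
E
```

```text
pos [ 0.5934 -0.044   0.1533] head -8.4 turn -0.0 shift before turn [0.13 0.04 6.33] after [0.13 0.04 6.33] t 34.6
[ 0.41186097 -0.31540067 -1.13030875]
```

{"method": "carry_out", "body": {
  "targets": [
    [0.1,0,2.5,0,-1],
    [0,0,2.5,0,-1],
    [0,0,2.3,0,-1],
    [0,0,0,0,-1],
    [0,0,0,0,-1],
    [0,0,0,0,-1],
    [0,0,0,0,-1],
    [0,0,0,0,-1]
  ]
}}

```text
t: 35.45
eef_pos: [0.5948, -0.0419, 0.0812]
tool_rot: [0.0, 0.757, 0.654, 0.001]
contact_force: [0.3, 0.1, -2.0]
gripper_width: 0.369
grasp_force: 40.1
```

```bash
python3 - <<'E'
from h import *
go([.594,-.0428,.053],-8.33)
shot('wrist','w9')
E
```

```text
pos [ 0.5948 -0.0419  0.0812] head -8.3 turn -0.0 shift before turn [-0.11 -0.07  2.82] after [-0.11 -0.07  2.82] t 35.5
```

View pics/w9.png

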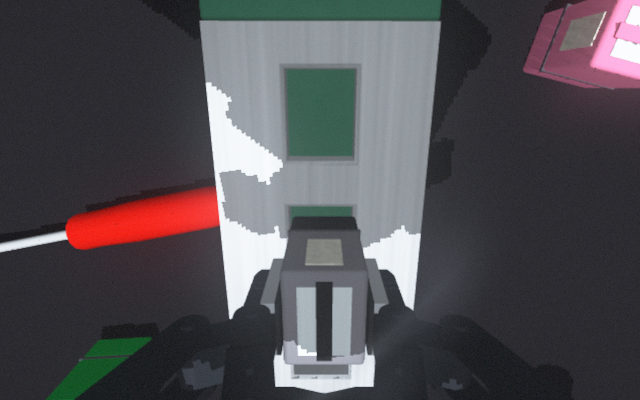

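The held relay's foot has its far bottom edge at row 217, columns 290–357. The far edge of socket 1 is at row 207, columns 288–354. I'll compare the two numerically.

```bash
python3 - <<'E'
from h import *
c=imaging.calibration('wrist'); im=cv2.imread('pics/w9.png'); g=cv2.cvtColor(im,cv2.COLOR_BGR2GRAY)
print(g[198:240,322].tolist()); print(g[225,276:300].tolist(),g[225,345:368].tolist()); print(g[211,276:300].tolist(),g[211,345:368].tolist())
def d(uv,z):
    P=ray(c,uv,z)[:,:2]-[.594,-.0428]; y=np.radians(-8.33); return (P@np.array([[np.cos(y),-np.sin(y)],[np.sin(y),np.cos(y)]])*1000).round(1).tolist()
z=bot.get_obs()['eef_pos'][2]-.0257
print('relay bottom edge',d([[290,217],[357,217]],z)); print('hole edge',d([[288,207],[354,207]],.045)); print('socket2 hole',d([[283,66],[358,66],[286,162],[356,162]],.045))
E
```

```text
[153, 153, 151, 151, 152, 150, 140, 122, 109, 89, 84, 87, 89, 89, 83, 84, 85, 83, 66, 51, 49, 46, 46, 47, 51, 48, 46, 46, 50, 43, 46, 56, 69, 77, 81, 85, 83, 83, 83, 83, 95, 116]
[192, 181, 158, 156, 158, 154, 157, 154, 152, 143, 133, 131, 124, 109, 97, 75, 58, 55, 56, 55, 54, 57, 51, 53] [46, 49, 47, 45, 47, 46, 49, 50, 50, 45, 46, 69, 130, 158, 160, 156, 155, 153, 153, 156, 152, 156, 156]
[157, 160, 157, 158, 156, 156, 156, 153, 145, 135, 130, 128, 115, 97, 97, 93, 92, 88, 89, 93, 90, 89, 94, 89] [85, 85, 85, 88, 86, 89, 93, 107, 127, 131, 131, 138, 151, 155, 157, 159, 155, 155, 155, 155, 154, 155, 154]
relay bottom edge [[-17.1, 20.5], [17.0, 20.6]]
hole edge [[-19.0, 22.4], [16.3, 22.4]]
socket2 hole [[-19.2, 92.8], [16.2, 92.8], [-19.3, 46.8], [16.6, 46.8]]
```

{"method": "carry_out", "body": {
  "targets": [
    [0.04,-0.14,0.5,0,-1],
    [0,0,0.5,0,-1],
    [0,0,0.3,0,-1],
    [0,0,0.3,0,-1],
    [0,0,0,0,-1],
    [0,0,0,0,-1],
    [0,0,0,0,-1]
  ]
}}

```text
t: 36.2
eef_pos: [0.593, -0.0412, 0.0643]
tool_rot: [0.0, 0.757, 0.654, 0.0]
contact_force: [-0.5, 0.7, -1.6]
gripper_width: 0.37
grasp_force: 41.0
```

```bash
python3 - <<'E'
from h import *
go([.5934,-.0415,.053],-8.33)
o=bot.get_obs();print(o['contact_force'],o['torque'])
E
```

```text
pos [ 0.593  -0.0412  0.0643] head -8.3 turn -0.0 shift before turn [-0.02  0.05  1.13] after [-0.02  0.05  1.13] t 36.2
[-0.47525501  0.71517406 -1.60753562] [-0.08007931  0.02638584  0.02805434]
```

It's 6 mm into the socket with no resistance, so I'll push it home.

{"method": "carry_out", "body": {
  "targets": [
    [0,0,0.4,0,-1],
    [0,0,0.4,0,-1],
    [0,0,0.3,0,-1],
    [0,0,0.2,0,-1],
    [0,0,0,0,-1],
    [0,0,0,0,-1],
    [0,0,0,0,-1]
  ]
}}

```text
t: 36.9
eef_pos: [0.5928, -0.0412, 0.0527]
tool_rot: [-0.001, 0.757, 0.654, 0.0]
contact_force: [-5.8, 1.8, 16.8]
gripper_width: 0.369
grasp_force: 43.3
```

{"method": "carry_out", "body": {
  "targets": [
    [0,0,0,0,0.5],
    [0,0,0,0,1],
    [0,0,0,0,1],
    [0,0,0,0,1],
    [0,0,-3,0,1],
    [0,0,-4,0,1],
    [0,0,-4,0,1],
    [-4,-1.1,-4,0,1],
    [-4,-1.1,-4,0,1],
    [-4,-1,-3.6,0,1],
    [-4,-1,0,0,1],
    [-4,-1,0,0,1]
  ]
}}

```text
t: 38.1
eef_pos: [0.5181, -0.2195, 0.2647]
tool_rot: [0.001, 0.756, 0.654, 0.001]
contact_force: [0.1, -0.7, 0.1]
gripper_width: 0.998
grasp_force: 0.0
```

{"method": "carry_out", "body": {
  "targets": [
    [-3.5,-1,0,0,1],
    [0,0,0,0,1],
    [0,0,0,0,1],
    [0,0,0,0,1],
    [0,0,0,0,1]
  ]
}}

```text
t: 38.6
eef_pos: [0.504, -0.2499, 0.2633]
tool_rot: [-0.0, 0.756, 0.655, -0.0]
contact_force: [0.1, -1.1, -0.7]
gripper_width: 1.002
grasp_force: 0.0
```

```bash
python3 - <<'E'
from h import *
c,im=shot('wrist','w10'); g=cv2.cvtColor(im,cv2.COLOR_BGR2GRAY); p=proj(c,[[.5446,-.3385,.061]])[0]; print(p); u,v=p.astype(int)
print(g[v-12:v+13:3,u-21:u+22:3])
for t in(80,100,130,150): print(t);stripe(c,im,p,thr=t,rad=14)
go([.5450,-.3385,.13],-84.4)
E
```

```text
[373.32998459 247.07126093]
[[143 132 145 175 221 242 250 252 251 251 248 254 250 213 221]
 [216 237 252 252 252 252 244 255 255 255 255 255 249 230 220]
 [198 253 253 255 255 255 255 255 255 255 255 255 108 240 222]
 [247 250 251 255 255 255 255 255 224 106 108 104 104 247 238]
 [226 243 213 160 115 109 109 110 108 106 178 254 255 247 212]
 [226 239 233 112 114 132 249 255 255 255 255 255 255 247 199]
 [224 230 251 255 255 255 255 255 255 255 255 255 247 246 229]
 [224 223 248 253 255 255 255 253 247 247 246 240 229 213 218]
 [223 223 242 249 249 248 244 239 223 221 221 220 219 218 220]]
80
100
130
[372.4 246.8] ctr [ 544.  -338.1] size [30.5  5.3] long heading 4.2
150
[372.5 246.8] ctr [ 543.9 -338.2] size [30.6  5.9] long heading 4.2
[362.9 233.3] ctr [ 535.6 -321.3] size [ 2.3 10.1] long heading 171.9
pos [ 0.5039 -0.25    0.2633] head -8.2 turn 76.2 shift before turn [-8.17  5.34 13.33] after [ 3.23  9.21 13.33] t 38.6
```

{"method": "carry_out", "body": {
  "targets": [
    [0,0,0,8.5,1],
    [0,0,0,8.5,1],
    [0,0,0,8.5,1],
    [0,0,0,8.5,1],
    [0,0,0,8.5,1],
    [0,0,0,8.5,1],
    [0,0,0,8.5,1],
    [0,0,0,8.5,1],
    [0,0,0,8.5,1],
    [1.1,3,3,0,1],
    [1.1,3.1,3,0,1],
    [1,3.1,3,0,1]
  ]
}}

```text
t: 39.85
eef_pos: [0.5452, -0.3395, 0.172]
tool_rot: [-0.0, 0.999, 0.047, 0.0]
contact_force: [0.2, 0.7, 0.6]
gripper_width: 1.0
grasp_force: 0.0
```

{"method": "carry_out", "body": {
  "targets": [
    [0,0,0,0,1],
    [0,0,0,0,1],
    [0,0,0,0,1],
    [0,0,0,0,1]
  ]
}}

```text
t: 40.25
eef_pos: [0.5441, -0.339, 0.1747]
tool_rot: [0.0, 0.999, 0.046, 0.001]
contact_force: [0.8, 0.3, -0.0]
gripper_width: 1.0
grasp_force: 0.0
```

```bash
python3 - <<'E'
from h import *
c,im=shot('wrist','w11'); g=cv2.cvtColor(im,cv2.COLOR_BGR2GRAY); p=proj(c,[[.5446,-.3385,.061]])[0]; print(p)
for t in(80,100,130): print(t);stripe(c,im,p,thr=t,rad=30)
go([.5450,-.3385,.03],-85)
E
```

```text
[324.23878456 198.31358718]
80
100
[323.7 182.5] ctr [ 556.6 -337. ] size [9.5 5. ] long heading 5.3
130
[296.4 183.4] ctr [ 554.4 -316.6] size [8.6 0.6] long heading 3.9
[323.7 196.9] ctr [ 545.2 -338. ] size [33.5  6. ] long heading 5.3
[338.4 168.5] ctr [ 568.4 -346.7] size [1.9 6.9] long heading 95.3
[302.3 172.3] ctr [ 560.9 -322. ] size [12.3 13.8] long heading 95.3
pos [ 0.5441 -0.3391  0.1746] head -84.8 turn 0.2 shift before turn [ 0.07 -0.05 14.46] after [ 0.07 -0.05 14.46] t 40.3
```

Measured at (545.2, −338.0), heading 5.3°, so I'm aligned. Descending to grip it.

{"method": "carry_out", "body": {
  "targets": [
    [0.1,0,4,0,1],
    [0,0,4,0,1],
    [0,0,3.5,0,1],
    [0,0,2,0,1],
    [0,0,0.8,0,1],
    [0,0,0,0,1],
    [0,0,0,0,1],
    [0,0,0,0,1]
  ]
}}

```text
t: 41.1
eef_pos: [0.5452, -0.3408, 0.0323]
tool_rot: [0.001, 0.999, 0.045, 0.001]
contact_force: [-0.5, 0.3, 0.5]
gripper_width: 1.001
grasp_force: 0.0
```

{"method": "carry_out", "body": {
  "targets": [
    [0,0,0,0,-1],
    [0,0,0,0,-1],
    [0,0,0,0,-1],
    [0,0,0,0,-1],
    [0,0,0,0,-1],
    [0,0,0,0,-1],
    [0,0,0,0,-1]
  ]
}}

```text
t: 41.8
eef_pos: [0.5444, -0.34, 0.0308]
tool_rot: [-0.0, 0.999, 0.045, 0.0]
contact_force: [-0.6, 1.8, 4.6]
gripper_width: 0.372
grasp_force: 41.3
```

```bash
python3 - <<'E'
from h import *
go([.583,-.1109,.16],-8.33)
E
```

```text
pos [ 0.5444 -0.34    0.0308] head -84.9 turn -76.5 shift before turn [  5.9  -22.48 -12.92] after [ 23.23   0.5  -12.92] t 41.8
```

{"method": "carry_out", "body": {
  "targets": [
    [0,0,-3,0,-1],
    [0,0,-4,0,-1],
    [0,0,-4,0,-1],
    [0,0,-1,-8.5,-1],
    [0,0,0,-8.5,-1],
    [0,0,0,-8.5,-1],
    [0,0,0,-8.5,-1],
    [0,0,0,-8.5,-1],
    [0,0,0,-8.5,-1],
    [0,0,0,-8.5,-1],
    [0,0,0,-8.5,-1],
    [0,0,0,-8.5,-1]
  ]
}}

```text
t: 43.0
eef_pos: [0.5439, -0.3399, 0.1501]
tool_rot: [-0.0, 0.755, 0.656, -0.0]
contact_force: [-0.5, -0.1, -0.6]
gripper_width: 0.369
grasp_force: 40.8
```

{"method": "carry_out", "body": {
  "targets": [
    [3.9,0.1,0,0,-1],
    [3.9,0.1,0,0,-1],
    [3.9,0.1,0,0,-1],
    [3.9,0.1,0,0,-1],
    [3.9,0.1,0,0,-1],
    [3.7,0,0,0,-1],
    [0,0,0,0,-1],
    [0,0,0,0,-1],
    [0,0,0,0,-1],
    [0,0,0,0,-1]
  ]
}}

```text
t: 44.0
eef_pos: [0.5825, -0.1129, 0.1506]
tool_rot: [0.0, 0.758, 0.653, -0.0]
contact_force: [0.2, -0.2, -0.9]
gripper_width: 0.367
grasp_force: 40.8
```

```bash
python3 - <<'E'
from h import *
go([.583,-.1109,.083],-8.33)
E
```

```text
pos [ 0.5825 -0.1129  0.1506] head -8.5 turn -0.2 shift before turn [0.21 0.02 6.76] after [0.21 0.02 6.76] t 44.0
```

{"method": "carry_out", "body": {
  "targets": [
    [0.1,0,2.5,0,-1],
    [0,0,2.5,0,-1],
    [0,0,1.7,0,-1],
    [0,0,0,0,-1],
    [0,0,0,0,-1],
    [0,0,0,0,-1],
    [0,0,0,0,-1],
    [0,0,0,0,-1]
  ]
}}

```text
t: 44.8
eef_pos: [0.5836, -0.1103, 0.0844]
tool_rot: [0.0, 0.757, 0.654, 0.001]
contact_force: [-0.5, -0.0, -0.6]
gripper_width: 0.369
grasp_force: 40.8
```

```bash
python3 - <<'E'
from h import *
go([.583,-.1109,.055],-8.33)
c,im=shot('wrist','w12'); np.save('c12.npy',c,allow_pickle=True)
cv2.imwrite('pics/w12c.png',cv2.resize(im[100:300,200:450],None,fx=3,fy=3,interpolation=cv2.INTER_CUBIC))
E
```

```text
pos [ 0.5836 -0.1103  0.0844] head -8.3 turn -0.0 shift before turn [-0.07 -0.06  2.94] after [-0.07 -0.06  2.94] t 44.8
```

View pics/w12c.png

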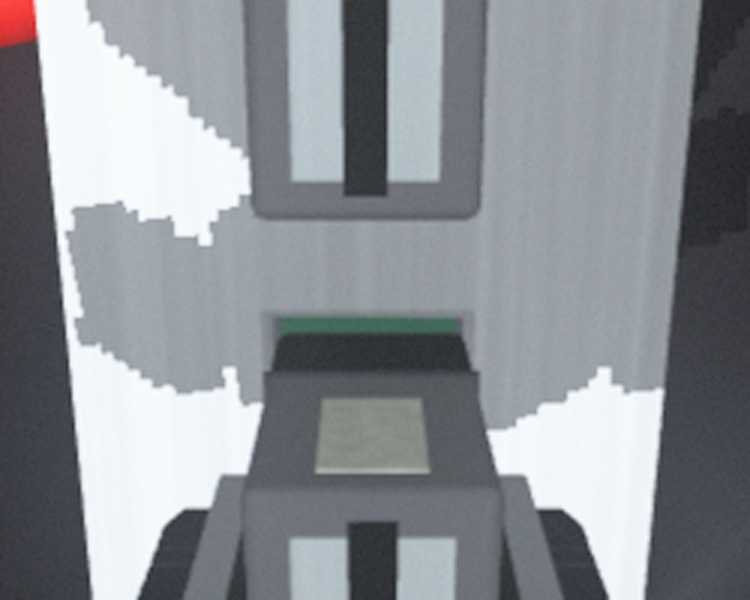

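The crop shows the foot's far bottom edge at row 211.7, columns 293.3–355. The socket 0 inner edge is at row 206, columns 292–354.

```bash
python3 - <<'E'
from h import *
c=np.load('c12.npy',allow_pickle=True).item(); t=bot.get_obs()['eef_pos']
def d(uv,z):
    P=ray(c,uv,z)[:,:2]-[.583,-.1109]; y=np.radians(-8.33); return (P@np.array([[np.cos(y),-np.sin(y)],[np.sin(y),np.cos(y)]])*1000).round(1).tolist()
print('foot',d([[293.3,211.7],[355,211.7]],t[2]-.0278),'hole inner',d([[292,206],[354,206]],.045),'outer',d([[289,204.3],[356.7,204.3]],.045))
E
```

```text
foot [[-15.5, 22.2], [16.2, 22.2]] hole inner [[-17.2, 21.4], [16.6, 21.4]] outer [[-18.8, 22.4], [18.1, 22.4]]
```

{"method": "carry_out", "body": {
  "targets": [
    [-0.15,-0.07,0.5,0,-1],
    [0,0,0.5,0,-1],
    [0,0,0.4,0,-1],
    [0,0,0,0,-1],
    [0,0,0,0,-1],
    [0,0,0,0,-1],
    [0,0,0,0,-1]
  ]
}}

```text
t: 45.55
eef_pos: [0.582, -0.1134, 0.0709]
tool_rot: [0.0, 0.757, 0.653, -0.0]
contact_force: [-5.5, -1.7, 14.8]
gripper_width: 0.371
grasp_force: 43.7
```

```bash
python3 - <<'E'
from h import *
go([.583,-.1109,.055],-8.33)
o=bot.get_obs();print(o['contact_force'],o['torque'])
E
```

```text
pos [ 0.582  -0.1134  0.0709] head -8.4 turn -0.1 shift before turn [0.27 0.06 1.59] after [0.27 0.06 1.59] t 45.5
[-5.45718972 -1.72799914 14.77292713] [-0.12912801  1.2272368   0.15063486]
```

{"method": "carry_out", "body": {
  "targets": [
    [0,0,-0.3,0,-1],
    [0.14,0.08,0,0,-1],
    [0,0,0,0,-1],
    [0,0,0,0,-1],
    [0,0,0.2,0,-1],
    [0,0,0.3,0,-1],
    [0,0,0.2,0,-1],
    [0,0,0,0,-1],
    [0,0,0,0,-1],
    [0,0,0,0,-1]
  ]
}}

```text
t: 46.55
eef_pos: [0.5827, -0.1136, 0.0682]
tool_rot: [0.001, 0.758, 0.653, -0.0]
contact_force: [-9.2, -3.7, 25.5]
gripper_width: 0.367
grasp_force: 47.0
```

```bash
python3 - <<'E'
from h import *
go([.583,-.1109,.055],-8.33)
o=bot.get_obs();print(o['contact_force'],o['torque'])
E
```

```text
pos [ 0.5827 -0.1136  0.0682] head -8.5 turn -0.2 shift before turn [ 0.27 -0.02  1.32] after [ 0.27 -0.02  1.32] t 46.5
[-9.16244991 -3.71514709 25.48806226] [-0.30794469  2.14152058  0.227268  ]
```

{"method": "carry_out", "body": {
  "targets": [
    [0,0,-0.7,0,-1],
    [0,0,-0.5,0,-1],
    [-0.15,0,0,0,-1],
    [-0.1,0,0,0,-1],
    [0,0,0,0,-1],
    [0,0,0,0,-1],
    [0,0,0,0,-1],
    [0,0,0,0,-1]
  ]
}}

```text
t: 47.35
eef_pos: [0.5828, -0.1128, 0.0774]
tool_rot: [-0.0, 0.757, 0.654, -0.0]
contact_force: [-0.1, -0.5, -1.6]
gripper_width: 0.367
grasp_force: 43.4
```

```bash
python3 - <<'E'
from h import *
go([.583,-.1109,.055],-8.33)
o=bot.get_obs();print(o['contact_force'],o['torque'])
c,im=shot('wrist'); np.save('c13.npy',c,allow_pickle=True); cv2.imwrite('pics/w13c.png',cv2.resize(im[150:270,250:400],None,fx=5,fy=5,interpolation=cv2.INTER_CUBIC))
E
```

```text
pos [ 0.5828 -0.1128  0.0774] head -8.3 turn -0.0 shift before turn [ 0.19 -0.    2.24] after [ 0.19 -0.    2.24] t 47.4
[-0.09329014 -0.46852011 -1.59973109] [-0.01850612  0.03257802 -0.01449122]
```

View pics/w13c.png

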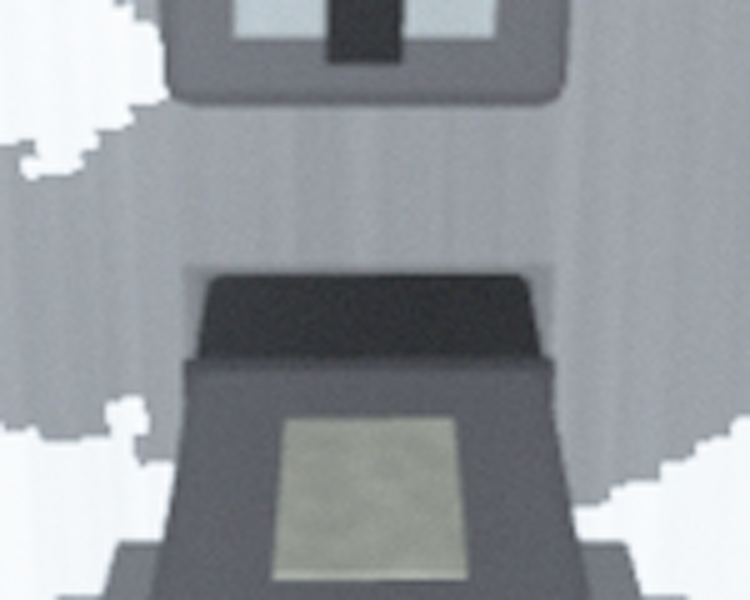

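```bash
python3 - <<'E'
from h import *
c=np.load('c13.npy',allow_pickle=True).item(); t=bot.get_obs()['eef_pos']
def d(uv,z):
    P=ray(c,uv,z)[:,:2]-[.583,-.1109]; y=np.radians(-8.33); return (P@np.array([[np.cos(y),-np.sin(y)],[np.sin(y),np.cos(y)]])*1000).round(1).tolist()
for z in (t[2]-.0278,t[2]-.0258,t[2]-.0238): print(z.round(4),'foot',d([[291.6,205],[355,205]],z),'seam z+20',d([[287,221.5],[360,221.5]],z+.02))
print('outer',d([[287.4,203.4],[360.4,203.4]],.045))
print('case top far edge')
E
```

```text
0.0497 foot [[-16.8, 23.3], [15.5, 23.3]] seam z+20 [[-17.2, 22.1], [16.2, 22.2]]
0.0517 foot [[-16.6, 24.0], [15.4, 24.0]] seam z+20 [[-16.9, 22.9], [16.0, 23.0]]
0.0537 foot [[-16.4, 24.7], [15.2, 24.7]] seam z+20 [[-16.7, 23.7], [15.8, 23.7]]
outer [[-19.4, 22.6], [18.8, 22.6]]
case top far edge
```

{"method": "carry_out", "body": {
  "targets": [
    [-0.2,0,-0.2,0,-1],
    [-0.15,0,0,0,-1],
    [0,0,0,0,-1],
    [0,0,0,0,-1],
    [0,0,0,0,-1],
    [0,0,0,0,-1]
  ]
}}

```text
t: 48.0
eef_pos: [0.5823, -0.1162, 0.0795]
tool_rot: [-0.0, 0.757, 0.654, -0.0]
contact_force: [-0.6, 0.5, -0.8]
gripper_width: 0.367
grasp_force: 43.4
```

```bash
python3 - <<'E'
from h import *
go([.583,-.1109,.055],-8.33)
c,im=shot('wrist','w14'); g=cv2.cvtColor(im,cv2.COLOR_BGR2GRAY).astype(int); t=bot.get_obs()['eef_pos']
print(g[192:232,322].tolist()); r=[i for i in range(196,225) if g[i,322]<65][0]; print(r,g[r+4,280:300].tolist(),g[r+4,346:366].tolist())
H,S,V=cv2.split(cv2.cvtColor(im,cv2.COLOR_BGR2HSV)); print(S[192:232,322].tolist())
def d(uv,z):
    P=ray(c,uv,z)[:,:2]-[.583,-.1109]; y=np.radians(-8.33); return (P@np.array([[np.cos(y),-np.sin(y)],[np.sin(y),np.cos(y)]])*1000).round(1).tolist()
print('foot',d([[322,r]],t[2]-.0278),[ (q,d([[322,q]],.045)[0][1]) for q in range(200,210)])
E
```

```text
pos [ 0.5823 -0.1162  0.0795] head -8.3 turn -0.0 shift before turn [ 0.54 -0.01  2.45] after [ 0.54 -0.01  2.45] t 48.0
[158, 159, 159, 150, 135, 121, 98, 92, 91, 89, 90, 89, 81, 53, 51, 52, 48, 49, 50, 50, 51, 51, 50, 50, 49, 53, 46, 50, 53, 65, 72, 75, 89, 90, 90, 92, 94, 88, 91, 91]
205 [155, 158, 158, 159, 160, 162, 155, 145, 139, 135, 117, 82, 56, 58, 55, 54, 56, 51, 55, 56] [49, 50, 49, 47, 49, 47, 50, 50, 51, 50, 110, 137, 135, 139, 154, 164, 163, 160, 160, 157]
[19, 17, 17, 16, 22, 24, 77, 90, 91, 98, 94, 95, 84, 32, 37, 27, 25, 38, 24, 15, 29, 32, 36, 15, 20, 19, 26, 15, 23, 15, 20, 25, 21, 24, 21, 26, 28, 21, 19, 23]
foot [[-1.2, 19.8]] [(200, 20.3), (201, 19.8), (202, 19.2), (203, 18.7), (204, 18.1), (205, 17.5), (206, 17.0), (207, 16.4), (208, 15.9), (209, 15.3)]
```

{"method": "carry_out", "body": {
  "targets": [
    [0,0,0.4,0,-1],
    [0,0,0.4,0,-1],
    [0,0,0.3,0,-1],
    [0,0,0.3,0,-1],
    [0,0,0,0,-1],
    [0,0,0,0,-1],
    [0,0,0,0,-1]
  ]
}}

```text
t: 48.75
eef_pos: [0.5819, -0.1176, 0.0668]
tool_rot: [-0.0, 0.757, 0.653, -0.0]
contact_force: [-5.0, -0.9, 13.3]
gripper_width: 0.367
grasp_force: 46.0
```

```bash
python3 - <<'E'
from h import *
go([.583,-.1109,.055],-8.33)
o=bot.get_obs();print(o['contact_force'],o['torque'])
E
```

```text
pos [ 0.5819 -0.1176  0.0668] head -8.4 turn -0.1 shift before turn [0.67 0.01 1.18] after [0.67 0.01 1.18] t 48.8
[-5.01113059 -0.91860343 13.33802637] [0.20494669 1.2028928  0.1572927 ]
```

```bash
python3 - <<'E'
from h import *
c,im=shot('wrist','w15'); cv2.imwrite('pics/w15c.png',cv2.resize(im[130:400,220:430],None,fx=2.2,fy=2.2,interpolation=cv2.INTER_CUBIC))
E
```

```text
(no output)
```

View pics/w15c.png

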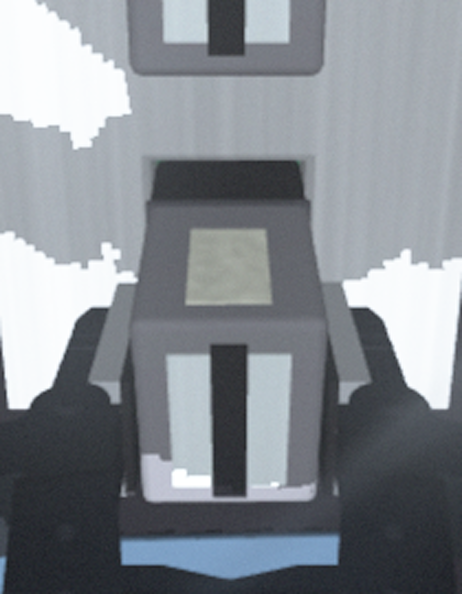

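The foot's far bottom edge (crop row 160) sits right against the socket's far lip (row 157). The relay seems to be pitched in the grip and catching on the +y side. I'll lift and fit its pitch from the edge rows.

{"method": "carry_out", "body": {
  "targets": [
    [0,0,-0.6,0,-1],
    [0,0,-0.6,0,-1],
    [0,0,0,0,-1],
    [0,0,0,0,-1],
    [0,0,0,0,-1],
    [0,0,0,0,-1],
    [0,0,0,0,-1]
  ]
}}

```text
t: 49.5
eef_pos: [0.5822, -0.1162, 0.0774]
tool_rot: [-0.0, 0.757, 0.654, -0.0]
contact_force: [0.4, 0.9, -2.0]
gripper_width: 0.369
grasp_force: 44.0
```

```bash
cat > fit.py <<'E'
from h import *
from scipy.optimize import least_squares
def pitch(c,rows,t,yaw=np.radians(-8.33)):
    "rows of foot bottom, seam, top far edge, top near edge; unknown tool-x offset of centre at underside, underside height below TCP, pitch"
    Y=np.array([-np.sin(yaw),np.cos(yaw),0]); B=np.array([[21,0],[21,20],[21,58],[-21,58]])/1000
    def f(p):
        s,co=np.sin(p[2]),np.cos(p[2]); a=p[0]+B[:,0]*co+B[:,1]*s; z=-p[1]-B[:,0]*s+B[:,1]*co
        P=t+a[:,None]*Y; P[:,2]=t[2]+z
        return proj(c,P)[:,1]-rows
    r=least_squares(f,[0,.027,0]); print('offset y mm',(r.x[0]*1000).round(2),'underside below TCP',(r.x[1]*1000).round(2),'pitch deg (top to +y)',np.degrees(r.x[2]).round(2),'res px',r.fun.round(1))
E
python3 - <<'E'
from fit import *
c,im=shot('wrist','w16'); np.save('c16.npy',c,allow_pickle=True); g=cv2.cvtColor(im,cv2.COLOR_BGR2GRAY).astype(int)
m=np.median(g[:,300:304],1).astype(int); print(m[190:235].tolist()); print(m[258:285].tolist()); print(m[340:385].tolist()); go([.583,-.1109,.055],-8.33)
# reference: first relay
im=cv2.imread('pics/w9.png'); m=np.median(cv2.cvtColor(im,cv2.COLOR_BGR2GRAY)[:,300:304],1).astype(int); print(m[200:240].tolist()); print(m[262:292].tolist()); print(m[340:390].tolist())
im=cv2.imread('pics/w12.png'); m=np.median(cv2.cvtColor(im,cv2.COLOR_BGR2GRAY)[:,300:304],1).astype(int); print(m[200:240].tolist()); print(m[256:290].tolist()); print(m[340:390].tolist())
E
```

```text
[161, 163, 162, 161, 162, 163, 155, 138, 128, 110, 99, 99, 90, 69, 57, 60, 61, 56, 59, 58, 59, 56, 57, 58, 56, 57, 58, 57, 56, 57, 62, 74, 78, 84, 97, 100, 101, 101, 99, 101, 99, 100, 100, 101, 100]
[101, 100, 101, 100, 101, 101, 102, 100, 100, 100, 101, 101, 101, 99, 101, 101, 107, 113, 116, 120, 122, 120, 118, 116, 115, 115, 117]
[190, 188, 239, 255, 255, 255, 255, 255, 255, 254, 252, 215, 189, 190, 187, 189, 187, 160, 89, 62, 60, 59, 60, 60, 68, 98, 135, 151, 150, 151, 152, 151, 151, 152, 150, 151, 151, 151, 151, 148, 150, 150, 150, 149, 150]
pos [ 0.5823 -0.1163  0.0774] head -8.4 turn -0.0 shift before turn [ 0.54 -0.    2.24] after [ 0.54 -0.    2.24] t 49.5
[151, 150, 152, 149, 138, 123, 106, 89, 90, 88, 88, 90, 87, 89, 90, 84, 68, 51, 49, 52, 54, 52, 52, 51, 52, 52, 53, 51, 52, 62, 71, 78, 85, 86, 86, 88, 84, 86, 87, 87]
[86, 86, 85, 84, 86, 86, 87, 89, 94, 101, 105, 107, 108, 109, 109, 110, 109, 108, 108, 107, 108, 107, 109, 108, 117, 152, 181, 182, 180, 181]
[177, 178, 179, 177, 177, 178, 178, 177, 194, 240, 253, 253, 253, 253, 253, 246, 179, 179, 178, 177, 177, 177, 177, 167, 140, 108, 107, 108, 108, 107, 108, 108, 109, 107, 150, 196, 200, 205, 211, 224, 234, 233, 233, 233, 233, 233, 233, 226, 168, 53]
[156, 155, 155, 146, 132, 119, 95, 95, 94, 95, 85, 65, 54, 54, 55, 57, 56, 56, 56, 56, 55, 55, 57, 64, 77, 84, 90, 91, 93, 92, 92, 93, 91, 92, 93, 91, 93, 92, 92, 91]
[93, 92, 92, 92, 91, 92, 99, 106, 112, 114, 115, 115, 114, 116, 116, 114, 115, 116, 115, 115, 114, 113, 123, 159, 191, 190, 193, 190, 192, 192, 191, 192, 190, 191]
[185, 184, 184, 186, 240, 254, 255, 250, 188, 188, 187, 186, 187, 187, 186, 178, 139, 70, 58, 56, 58, 57, 56, 58, 77, 107, 136, 145, 145, 145, 144, 145, 144, 145, 145, 145, 144, 145, 144, 145, 145, 144, 145, 145, 143, 144, 143, 136, 101, 44]
```

```bash
python3 - <<'E'
from fit import *
c=np.load('c16.npy',allow_pickle=True).item(); t=bot.get_obs()['eef_pos']
pitch(c,np.array([216,229.5,271,374]),t)
pitch(c,np.array([210.8,223.5,262.5,356]),t)
pitch(c,np.array([203,221,274.5,357.5]),t)
E
```

```text
offset y mm 1.45 underside below TCP 19.23 pitch deg (top to +y) 1.98 res px [-0.5  0.6 -0.2  0. ]
offset y mm 0.27 underside below TCP 30.8 pitch deg (top to +y) 0.5 res px [-0.6  0.8 -0.2  0. ]
offset y mm 6.58 underside below TCP 28.42 pitch deg (top to +y) -7.69 res px [-0.6  0.8 -0.3  0. ]
```

The fit shows the relay pitched about 7.7° in the grip. I'll set it back flat on the mat and regrasp it centred, already at the dock's heading.

{"method": "carry_out", "body": {
  "targets": [
    [0,0,-3,0,-1],
    [0,0,-3,0,-1],
    [-3.6,-0.2,0,0,-1],
    [-3.6,-0.2,0,0,-1],
    [-3.6,-0.2,0,0,-1],
    [-3.6,-0.2,0,0,-1],
    [-3.6,-0.2,0,0,-1],
    [-3.8,-0.1,0,0,-1],
    [0,0,0,0,-1],
    [0,0,0,0,-1],
    [0,0,0,0,-1]
  ]
}}

```text
t: 50.65
eef_pos: [0.5402, -0.3291, 0.1372]
tool_rot: [-0.001, 0.756, 0.654, 0.0]
contact_force: [0.3, 1.1, -1.4]
gripper_width: 0.363
grasp_force: 44.0
```

{"method": "carry_out", "body": {
  "targets": [
    [0,0,3.5,0,-1],
    [0,0,3.5,0,-1],
    [0,0,2,0,-1],
    [0,0,0.5,0,-1],
    [0,0,0.3,0,-1],
    [0,0,0.2,0,-1],
    [0,0,0,0,-1],
    [0,0,0,0,-1],
    [0,0,0,0,-1],
    [0,0,0,0,-1]
  ]
}}

```text
t: 51.65
eef_pos: [0.54, -0.3305, 0.038]
tool_rot: [0.0, 0.757, 0.654, 0.0]
contact_force: [-0.1, -0.4, -0.3]
gripper_width: 0.369
grasp_force: 43.9
```

{"method": "carry_out", "body": {
  "targets": [
    [0,0,0.3,0,-1],
    [0,0,0.3,0,-1],
    [0,0,0.2,0,-1],
    [0,0,0,0,-1],
    [0,0,0,0,-1],
    [0,0,0,0,-1]
  ]
}}

```text
t: 52.25
eef_pos: [0.5399, -0.3304, 0.031]
tool_rot: [-0.0, 0.757, 0.654, 0.001]
contact_force: [-4.3, 4.9, 14.8]
gripper_width: 0.369
grasp_force: 46.1
```

Firm contact at 14.8 N, so it's flush. I'll release, rise and measure it again.

{"method": "carry_out", "body": {
  "targets": [
    [0,0,0,0,0.3],
    [0,0,0,0,0.8],
    [0,0,0,0,1],
    [0,0,0,0,1],
    [0,0,-3,0,1],
    [0,0,-4,0,1],
    [0,0,-4,0,1],
    [0,0,0,0,1],
    [0,0,0,0,1],
    [0,0,0,0,1],
    [0,0,0,0,1]
  ]
}}

```text
t: 53.35
eef_pos: [0.5391, -0.3297, 0.1381]
tool_rot: [-0.001, 0.757, 0.654, -0.0]
contact_force: [-0.1, 0.1, -0.4]
gripper_width: 1.001
grasp_force: 0.0
```

```bash
python3 - <<'E'
from h import *
c,im=shot('wrist','w17'); t=bot.get_obs()['eef_pos']; p=proj(c,[[.540,-.3285,.061]])[0]; print(p)
for T in(80,100,120,140): print(T); stripe(c,im,p,thr=T,rad=36)
go([.54,-.33,.03],-8.33)
E
```

```text
[325.81524113 215.16435177]
80
[322.4 188.2] ctr [ 540.4 -309.8] size [8.2 0.3] long heading 81.6
[328.6 185.5] ctr [ 544.7 -308.6] size [5.7 0.3] long heading 82.0
100
[325.6 190.8] ctr [ 542.  -312.2] size [14.4  5.5] long heading 79.9
120
[325.5 204.4] ctr [ 540.9 -321.6] size [33.7  6.1] long heading 81.7
140
[302.3 188.1] ctr [ 527.5 -308. ] size [8.7 1.3] long heading 76.1
[325.5 204.1] ctr [ 540.9 -321.5] size [34.2  6.8] long heading 81.8
[349.  192.1] ctr [ 557.6 -315.2] size [18.7  1.8] long heading 83.0
pos [ 0.5391 -0.3299  0.1382] head -8.4 turn -0.0 shift before turn [-1.000e-02  1.100e-01  1.082e+01] after [-1.000e-02  1.100e-01  1.082e+01] t 53.4
```

{"method": "carry_out", "body": {
  "targets": [
    [0.8,0,3,0,1],
    [0,0,3.5,0,1],
    [0,0,3,0,1],
    [0,0,1.3,0,1],
    [0,0,0,0,1],
    [0,0,0,0,1],
    [0,0,0,0,1]
  ]
}}

```text
t: 54.1
eef_pos: [0.5418, -0.3233, 0.0331]
tool_rot: [0.001, 0.757, 0.654, 0.0]
contact_force: [-0.0, 0.2, -0.8]
gripper_width: 0.997
grasp_force: 0.0
```

```bash
python3 - <<'E'
from h import *
go([.5412,-.3216,.03],-8.33)
E
```

```text
pos [ 0.5418 -0.3233  0.0331] head -8.4 turn -0.0 shift before turn [ 0.16 -0.08  0.31] after [ 0.16 -0.08  0.31] t 54.1
```

{"method": "carry_out", "body": {
  "targets": [
    [0.15,-0.05,0.1,0,1],
    [0,0,0,0,1],
    [0,0,0,0,-1],
    [0,0,0,0,-1],
    [0,0,0,0,-1],
    [0,0,0,0,-1],
    [0,0,0,0,-1],
    [0,0,0,0,-1],
    [0,0,0,0,-1]
  ],
  "force": 70
}}

```text
t: 55.0
eef_pos: [0.5408, -0.3211, 0.0308]
tool_rot: [0.0, 0.757, 0.654, 0.0]
contact_force: [0.5, 0.5, 3.7]
gripper_width: 0.362
grasp_force: 69.6
```

{"method": "carry_out", "body": {
  "targets": [
    [0,0,-3,0,-1],
    [0,0,-4,0,-1],
    [0,0,-4,0,-1],
    [0,0,0,0,-1],
    [0,0,0,0,-1],
    [0,0,0,0,-1]
  ]
}}

```text
t: 55.6
eef_pos: [0.5399, -0.3199, 0.1391]
tool_rot: [-0.001, 0.757, 0.654, -0.0]
contact_force: [0.5, -0.2, -1.8]
gripper_width: 0.364
grasp_force: 69.6
```

```bash
python3 - <<'E'
from h import *
go([.583,-.1115,.14],-8.33)
E
```

```text
pos [ 0.5399 -0.3199  0.1391] head -8.3 turn -0.0 shift before turn [21.24  1.24 -0.07] after [21.24  1.24 -0.07] t 55.6
```

{"method": "carry_out", "body": {
  "targets": [
    [3.5,0.2,0,0,-1],
    [3.5,0.2,0,0,-1],
    [3.5,0.2,0,0,-1],
    [3.5,0.2,0,0,-1],
    [3.5,0.2,0,0,-1],
    [3.6,0.2,0,0,-1],
    [0,0,0,0,-1],
    [0,0,0,0,-1],
    [0,0,0,0,-1]
  ]
}}

```text
t: 56.5
eef_pos: [0.5822, -0.1149, 0.1398]
tool_rot: [-0.0, 0.757, 0.653, -0.001]
contact_force: [0.0, 0.0, -1.5]
gripper_width: 0.359
grasp_force: 69.6
```

{"method": "carry_out", "body": {
  "targets": [
    [0,0,2.5,0,-1],
    [0,0,2,0,-1],
    [0,0,1.1,0,-1],
    [0,0,0,0,-1],
    [0,0,0,0,-1],
    [0,0,0,0,-1],
    [0,0,0,0,-1],
    [0,0,0,0,-1]
  ]
}}

```text
t: 57.3
eef_pos: [0.5836, -0.1139, 0.0852]
tool_rot: [0.0, 0.757, 0.654, 0.0]
contact_force: [0.3, -0.5, -0.4]
gripper_width: 0.357
grasp_force: 69.6
```

```bash
python3 - <<'E'
from fit import *
go([.583,-.1115,.055],-8.33); t=bot.get_obs()['eef_pos']
c,im=shot('wrist','w18'); g=cv2.cvtColor(im,cv2.COLOR_BGR2GRAY)
m=np.median(g[:,300:304],1).astype(int); print(m[190:235].tolist()); print(m[252:290].tolist()); print(m[340:395].tolist())
S=cv2.cvtColor(im,cv2.COLOR_BGR2HSV)[:,:,1]; print(S[190:225,322].tolist())
for r in (203,206,212,215): print(r,g[r,280:302].tolist(),g[r,344:368].tolist())
E
```

```text
pos [ 0.5836 -0.1139  0.0852] head -8.3 turn -0.0 shift before turn [ 0.22 -0.1   3.02] after [ 0.22 -0.1   3.02] t 57.3
[148, 147, 148, 147, 148, 148, 140, 126, 116, 98, 89, 88, 88, 89, 88, 90, 88, 88, 89, 89, 87, 89, 89, 89, 89, 79, 55, 49, 50, 52, 52, 51, 53, 52, 50, 50, 52, 51, 58, 66, 74, 84, 87, 87, 85]
[87, 86, 85, 86, 86, 86, 87, 86, 87, 87, 86, 86, 86, 85, 86, 87, 91, 97, 101, 107, 106, 107, 108, 109, 108, 109, 108, 108, 106, 109, 109, 108, 114, 143, 174, 182, 182, 181]
[179, 234, 254, 253, 254, 253, 254, 253, 253, 253, 253, 253, 251, 221, 180, 179, 179, 177, 178, 177, 172, 157, 140, 138, 141, 140, 140, 138, 139, 140, 141, 139, 139, 138, 138, 138, 137, 139, 137, 139, 139, 138, 139, 137, 137, 138, 138, 132, 99, 46, 42, 45, 43, 42, 45]
[16, 19, 18, 19, 16, 15, 20, 21, 22, 63, 92, 84, 96, 85, 88, 97, 89, 94, 91, 92, 97, 93, 90, 96, 92, 85, 61, 29, 39, 25, 34, 20, 44, 25, 46]
203 [154, 152, 152, 155, 146, 148, 139, 130, 127, 119, 104, 97, 94, 90, 93, 88, 88, 90, 91, 88, 91, 87] [85, 86, 88, 86, 88, 88, 89, 91, 92, 114, 128, 131, 134, 146, 156, 154, 156, 152, 148, 149, 149, 147, 148, 153]
206 [153, 151, 152, 149, 153, 151, 138, 130, 127, 125, 110, 96, 95, 91, 93, 91, 89, 90, 89, 89, 89, 87] [87, 85, 85, 86, 90, 90, 87, 89, 92, 115, 128, 129, 131, 146, 155, 157, 155, 151, 150, 148, 147, 149, 152, 154]
212 [154, 152, 150, 155, 150, 150, 142, 133, 129, 126, 112, 97, 94, 90, 90, 89, 92, 88, 89, 89, 90, 94] [89, 87, 89, 88, 87, 88, 88, 89, 98, 118, 128, 128, 134, 148, 153, 154, 153, 149, 145, 151, 149, 151, 155, 152]
215 [150, 151, 152, 152, 153, 151, 147, 134, 131, 127, 114, 99, 90, 90, 90, 88, 79, 81, 79, 80, 78, 78] [78, 79, 76, 80, 77, 77, 81, 79, 93, 118, 130, 129, 133, 150, 157, 155, 154, 148, 151, 149, 148, 149, 153, 152]
```

```bash
python3 - <<'E'
from fit import *
c,t=imaging.calibration('wrist'),bot.get_obs()['eef_pos']; g=cv2.cvtColor(cv2.imread('pics/w18.png'),cv2.COLOR_BGR2GRAY)
print(g[220,284:300].tolist(),g[220,348:366].tolist())
def d(uv,z):
    P=ray(c,uv,z)[:,:2]-[.583,-.1109]; y=np.radians(-8.33); return (P@np.array([[np.cos(y),-np.sin(y)],[np.sin(y),np.cos(y)]])*1000).round(1).tolist()
print('foot',d([[293,215.7],[355,215.7]],t[2]-.0278),'hole',d([[290.5,199],[353.2,199]],.045))
pitch(c,np.array([215.7,229.5,269.5,371]),t)
pitch(c,np.array([215.7,229.5,269.5,361]),t)
E
```

```text
[154, 154, 149, 140, 133, 128, 113, 105, 87, 68, 57, 50, 56, 53, 54, 51] [50, 48, 53, 45, 50, 46, 49, 62, 122, 151, 157, 152, 153, 150, 148, 149, 149, 150]
foot [[-15.3, 16.5], [16.6, 16.5]] hole [[-17.6, 21.6], [16.5, 21.6]]
offset y mm 0.58 underside below TCP 21.39 pitch deg (top to +y) 2.05 res px [-0.2  0.3 -0.1  0. ]
offset y mm -2.92 underside below TCP 31.58 pitch deg (top to +y) 0.28 res px [-0.3  0.5 -0.1  0. ]
```

{"method": "carry_out", "body": {
  "targets": [
    [0.2,-0.1,0.2,0,-1],
    [0.1,0,0.2,0,-1],
    [0,0,0,0,-1],
    [0,0,0,0,-1],
    [0,0,0,0,-1],
    [0,0,0,0,-1]
  ]
}}

```text
t: 57.95
eef_pos: [0.5827, -0.1109, 0.0806]
tool_rot: [0.0, 0.757, 0.654, 0.0]
contact_force: [-0.2, 0.5, 0.1]
gripper_width: 0.361
grasp_force: 69.6
```

```bash
cat > gap.py <<'E'
from h import *
go([.583,-.1104,.055],-8.33); t=bot.get_obs()['eef_pos']
c,im=shot('wrist'); g=cv2.cvtColor(im,cv2.COLOR_BGR2GRAY); S=cv2.cvtColor(im,cv2.COLOR_BGR2HSV)[:,:,1]
col=S[190:230,318:326].mean(1)
rr=np.where(col>55)[0]+190; print('green rows',rr.min() if len(rr) else None,rr.max() if len(rr) else None)
def d(uv,z):
    P=ray(c,uv,z)[:,:2]-[.583,-.1109]; y=np.radians(-8.33); return (P@np.array([[np.cos(y),-np.sin(y)],[np.sin(y),np.cos(y)]])*1000).round(1).tolist()
if len(rr):
    a,b=rr.min(),rr.max()+.6; f=np.where(g[int(b)+5,270:380]<70)[0]+270; hgap=np.where(g[(a+int(b))//2,270:380]<100)[0]+270
    print('foot',d([[f.min(),b],[f.max(),b]],t[2]-.0278),'hole',d([[hgap.min(),a],[hgap.max(),a]],.045))
print(bot.get_obs()['contact_force'])
E
python3 gap.py
```

```text
pos [ 0.5827 -0.1109  0.0806] head -8.4 turn -0.0 shift before turn [0.05 0.03 2.56] after [0.05 0.03 2.56] t 58.0
green rows 207 215
foot [[-16.1, 19.4], [15.3, 19.4]] hole [[-16.7, 21.4], [15.9, 21.4]]
[-0.00644789  0.57324465 -0.1344311 ]
```

{"method": "carry_out", "body": {
  "targets": [
    [0.05,0,0.4,0,-1],
    [0,0,0.4,0,-1],
    [0,0,0.4,0,-1],
    [0,0,0.3,0,-1],
    [0,0,0,0,-1],
    [0,0,0,0,-1],
    [0,0,0,0,-1]
  ]
}}

```text
t: 58.7
eef_pos: [0.5828, -0.1104, 0.0657]
tool_rot: [0.0, 0.757, 0.654, 0.0]
contact_force: [0.2, -0.4, -0.4]
gripper_width: 0.368
grasp_force: 69.6
```

It's 7 mm in with no resistance. Pushing it home.

{"method": "carry_out", "body": {
  "targets": [
    [0,0,0.4,0,-1],
    [0,0,0.4,0,-1],
    [0,0,0.2,0,-1],
    [0,0,0.2,0,-1],
    [0,0,0.1,0,-1],
    [0,0,0,0,-1],
    [0,0,0,0,-1]
  ]
}}

```text
t: 59.4
eef_pos: [0.5825, -0.1101, 0.0547]
tool_rot: [-0.001, 0.757, 0.654, 0.001]
contact_force: [-7.2, 3.8, 23.6]
gripper_width: 0.364
grasp_force: 73.0
```

{"method": "carry_out", "body": {
  "targets": [
    [0,0,0,0,0.3],
    [0,0,0,0,0.8],
    [0,0,0,0,1],
    [0,0,0,0,1],
    [0,0,-3,0,1],
    [0,0,-4,0,1],
    [0,0,-4,0,1],
    [0,0,-4,0,1],
    [0,0,0,0,1],
    [0,0,0,0,1],
    [0,0,0,0,1]
  ]
}}

```text
t: 60.5
eef_pos: [0.582, -0.1098, 0.2014]
tool_rot: [-0.001, 0.757, 0.654, -0.001]
contact_force: [0.2, -0.2, -0.4]
gripper_width: 1.0
grasp_force: 0.0
```

```bash
python3 - <<'E'
from h import *
c,im=shot('wrist','w19')
for P in ([.5826,-.1105,.085],[.593,-.0418,.085]):
    p=proj(c,[P])[0]; print(p)
    for T in (90,110): stripe(c,im,p,z=.085,thr=T,rad=30)
go([.6169,.1247,.205],1.5)
c,im=shot('top')
H,S,V=cv2.split(cv2.cvtColor(im,cv2.COLOR_BGR2HSV))
E
```

```text
[325.56921372 199.67455084]
[326.4 213.5] ctr [ 581.1 -119.8] size [14.9  3.9] long heading 81.9
[326.27376532 106.36277173]
[325.3 105.2] ctr [592.4 -41.4] size [33.5  5.6] long heading 81.7
[346.9  91.8] ctr [608.7 -34.2] size [8.3 0.5] long heading 81.6
[325.3 105.3] ctr [592.3 -41.4] size [34.1  6.3] long heading 81.7
pos [ 0.5819 -0.1099  0.2012] head -8.3 turn -9.8 shift before turn [23.72  0.06 -0.39] after [23.36  4.12 -0.39] t 60.5
```

```bash
python3 - <<'E'
from h import *
c=imaging.calibration('wrist'); im=cv2.imread('pics/w19.png')
for T in (130,150,170): stripe(c,im,(325.6,199.7),z=.085,thr=T,rad=26)
E
```

```text
[325.3 199.6] ctr [ 582.4 -110.7] size [34.4  5.3] long heading 81.6
[327.5 173.2] ctr [585.9 -89.8] size [ 4.2 30.3] long heading 164.3
[325.2 199.8] ctr [ 582.3 -110.7] size [34.8  5.5] long heading 81.6
[329.3 174.7] ctr [586.8 -90.5] size [ 8.5 32.5] long heading 157.1
[345.7 194.3] ctr [ 598.2 -108.6] size [6.  0.8] long heading 82.8
[325.2 199.9] ctr [ 582.1 -110.7] size [35.3  6. ] long heading 81.3
[330.2 175.7] ctr [587.1 -91.1] size [11.8 33.3] long heading 151.7
```

{"method": "carry_out", "body": {
  "targets": [
    [4,0,0,0,1],
    [4,0,0,0,1],
    [4,0,0,0,1],
    [4,0,0,0,1],
    [4,0,0,0,1],
    [3.7,0.1,0,0,1],
    [0,0,0,-5,1],
    [0,0,0,-4.8,1],
    [0,0,0,0,1],
    [0,0,0,0,1],
    [0,0,0,0,1],
    [0,0,0,0,1]
  ]
}}

```text
t: 61.8
eef_pos: [0.6181, 0.1238, 0.2024]
tool_rot: [-0.0, 0.699, 0.715, -0.0]
contact_force: [-0.4, -0.2, 0.5]
gripper_width: 1.001
grasp_force: 0.0
```

```bash
python3 - <<'E'
from h import *
go([.6169,.1247,.063],1.5)
E
```

```text
pos [0.6181 0.1238 0.2024] head 1.4 turn -0.1 shift before turn [ 0.1  -0.11 13.94] after [ 0.1  -0.11 13.94] t 61.8
```

Both fresh relays are home: their tops are 70 mm apart and at heading 81.7°. Now I turn the knob back.

{"method": "carry_out", "body": {
  "targets": [
    [0.1,-0.1,4,0,1],
    [0,0,4,0,1],
    [0,0,3.5,0,1],
    [0,0,2,0,1],
    [0,0,0.3,0,1],
    [0,0,0,0,1],
    [0,0,0,0,1],
    [0,0,0,0,1]
  ]
}}

```text
t: 62.6
eef_pos: [0.6182, 0.1252, 0.0661]
tool_rot: [0.001, 0.698, 0.716, 0.001]
contact_force: [-0.7, -0.2, 0.5]
gripper_width: 0.997
grasp_force: 0.0
```

{"method": "carry_out", "body": {
  "targets": [
    [0,0,0,0,-1],
    [0,0,0,0,-1],
    [0,0,0,0,-1],
    [0,0,0,0,-1],
    [0,0,0,0,-1],
    [0,0,0,0,-1],
    [0,0,0,0,-1],
    [0,0,0,0,-1]
  ],
  "force": 40
}}

```text
t: 63.4
eef_pos: [0.6175, 0.125, 0.0648]
tool_rot: [0.0, 0.698, 0.716, 0.0]
contact_force: [0.9, 0.1, 1.5]
gripper_width: 0.157
grasp_force: 43.6
```

{"method": "carry_out", "body": {
  "targets": [
    [0,0,0,-8,-1],
    [0,0,0,-8,-1],
    [0,0,0,-8,-1],
    [0,0,0,-8,-1],
    [0,0,0,-8,-1],
    [0,0,0,-8,-1],
    [0,0,0,-8,-1],
    [0,0,0,-8,-1],
    [0,0,0,-8,-1],
    [0,0,0,-8,-1],
    [0,0,0,0,-1],
    [0,0,0,0,-1]
  ]
}}

```text
t: 64.6
eef_pos: [0.6169, 0.1245, 0.0647]
tool_rot: [-0.0, 0.076, 0.997, -0.0]
contact_force: [-2.4, -1.0, 5.3]
gripper_width: 0.153
grasp_force: 43.9
```

{"method": "carry_out", "body": {
  "targets": [
    [0,0,0,0,1],
    [0,0,0,0,1],
    [0,0,0,0,1],
    [0,0,0,0,1],
    [0,0,-3,0,1],
    [0,0,-4,0,1],
    [0,0,-4,0,1],
    [0,0,-4,0,1],
    [0,0,0,0,1],
    [0,0,0,0,1],
    [0,0,0,0,1]
  ]
}}

```text
t: 65.7
eef_pos: [0.6162, 0.1251, 0.2133]
tool_rot: [-0.001, 0.075, 0.997, -0.0]
contact_force: [0.5, -0.6, -0.1]
gripper_width: 0.997
grasp_force: 0.0
```

```bash
python3 - <<'E'
from h import *
c,im=shot('wrist','w20'); go([.6169,.1247,.2],81.67)
p=proj(c,[[.6169,.1247,.089]])[0]; print(p)
H,S,V=cv2.split(cv2.cvtColor(im,cv2.COLOR_BGR2HSV)); u,v=p.astype(int)
m=(S<50)&(V>130)
for k in comps(m[v-60:v+60,u-60:u+60],8): # white marks on and round the knob
    r=cv2.minAreaRect(k); P=ray(c,k[:,0]+[u-60,v-60],.089)[:,:2]; print(np.round(r[0])+[u-60,v-60],np.round(r[1],1),'heading',np.degrees(np.arctan2(*line(P)[0][::-1])).round(1))
c,im=shot('side','s20'); g=cv2.cvtColor(im,cv2.COLOR_BGR2HSV)
o=cv2.imread('pics/s5.png'); a=cv2.resize(im[120:380,170:490],None,fx=2.2,fy=2.2); d=cv2.absdiff(a,o).max(2)[90:190,60:230]; print('tray change vs s5',(d>60).mean())
E
```

```text
pos [0.6161 0.125  0.213 ] head 81.5 turn -0.2 shift before turn [-0.09 -0.02  1.3 ] after [-0.09 -0.02  1.3 ] t 65.8
[322.62059    196.63586459]
[263. 218.] [ 2. 39.] heading -11.7
[370. 177.] [ 4. 13.] heading 79.1
[324. 183.] [18.  3.] heading -11.2
[324. 140.] [7. 3.] heading -13.2
tray change vs s5 0.1418235294117647
```

```bash
python3 - <<'E'
from station import bot
print(bot.hand_in())
E
```

```text
the job is handed in; nothing more can be done
None
```

The job is handed in, with the knob back on, the three tested relays upright in the tray and both fresh relays home in sockets 0 and 1; I didn't re-check the tray after placing them, and hand-in returned no verdict.

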